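# Set up a goldsmith's bench for doming and flattening

### The arm

A 6-joint arm with a two-finger parallel gripper is mounted at the origin on the work surface. World frame = base frame: x ahead of the robot, y to its left, z up, the work surface at z = 0. Lengths are in m, angles in rad, forces in N, time in s.
With the tool pointing down it reaches from about 0.35 to 0.775 m from the base axis. Payload 5.5 kg.
Tool frame: the origin (TCP) lies on the mounting face of the last link; the fingertips stand 173 mm ahead of it and the grasp point (between the pads) lies 155 mm ahead of it; z points along the fingers, y is the direction in which the jaws open and shut (so a half turn about z gives the same grasp; the last joint's range is limited). The gripper opens to 85 mm and grips with 20 to 120 N. Pads are 22 mm wide; open, the fingers measure 114 mm over their backs; the gripper's body (76 mm by 85 mm) begins 54 mm behind the grasp point. The pads swing forward as they close: fully open they stand 13 mm farther back than shut.
Start: joints at [1.132, 0.313, 0.046, 1.304, 0, 1.431], TCP at [0.169, 0.55, 0.405] pointing down, gripper open.
Joint ranges: [-2.76, 2.76], [-0.86, 1.69], [-1.03, 1.26], [-2.2, 2.34], [-1.47, 1.5], [-3.14, 3.14]. Speed limits (rad/s): [2.57, 2.57, 3.14, 3.14, 3.14, 3.14].

### API

Orientations are given as a unit quaternion [w, x, y, z].
In Python, from workcell import * gives the robot as it stands. The module is installed in compiled form; this text tells all that it offers.
- The arm moves only by the shell command python3 -m crank 'ROWS' [FORCE]. ROWS is JSON, a list of rows, each a list of 7 numbers: the shift along the tool's x, y, z in mm, then the turn, a rotation vector about the tool's x, y, z in degrees, then the opening, from 0 (shut) to 1 (fully open). A call has exactly 8 rows; each row shifts and turns the commanded pose from where the row before left it, along the tool's axes as they then stand; what a row does not reach is not made up. A row lasts 1/8 s, in which the tool goes at most 62.5 mm and 10.7 degrees, less where a joint would pass 70% of its speed; a pose out of reach is approached as far as the arm can. A call with a gripper value outside its range is refused whole. The fingers move at their own pace and stop on an object; FORCE is the grip in N (left out, the last holds). Time passes only in rows, so rows that do not move let the fingers close, or fill a call up. It gives the time, the measured TCP pose, the force and the opening at its end, in the units of the state.
- get_state(): the state, without advancing time (a new reading comes with each control period).
- read_camera(name): name is "side" or "top"; returns the picture (480x640x3 uint8, blue, green, red); there is no depth.
- calibration(name): a dict with "fx", "fy", "cx", "cy" (pixels), "k1" (the pictures are not rectified: a ray, as slopes to the right and down, at radius r is drawn at 1 + k1 r^2 times it, then the intrinsics apply), "extrinsics" (4x4, takes a point from world to camera coordinates). Camera axes: x right, y down, z forward; pixel columns grow to the right and rows downward; lengths in m; the calibration is good to about 2 mm. A picture is of the moment at which its call begins. calibration takes no time and is no camera call.
- hand_in(): hands the job in, once; it reports no verdict.
The state is a dict: "clock": time; "joint_pos": joint angles; "qvel": joint speeds; "tau": joint torques, N m; "tcp_pos": TCP position; "orientation": TCP orientation; "wrist_force": force on the tool from outside, world axes, zero at the start; "ft_torque": the same for the moment, N m; "finger_gap": finger opening in m.
Only numpy, scipy, OpenCV 4.12 (cv2) and the standard library are available. Lean on these libraries where they do the work, as an engineer would, in place of code of your own. Each camera call takes 0.05 s, during which the arm holds its last target.

### The job

Set up the bench for doming: put the flat steel bench block in the middle of the black rubber pad, square with it, and the steel doming block in the middle of the wooden round, big hollow still facing up. Lay the larger doming punch on the bench midway between the pad and the round, and the brass hammer just to the right (seen from the robot) of whichever of the two stands on the right, its head level with the middle of that one and about 40 mm clear of it; both tools square to the row, with the punch's ball and the hammer's head away from the robot. Leave the smaller punch, the dish of copper blanks and the bur stand where they are, and set things down without dropping them.

Things in the scene. Friction and masses are not known exactly. Their poses are not given: they have to be found in the camera images.
- rubber_pad: Fixed support: square black rubber pad, 100 x 100 mm, 25 mm high. Origin: centre of its underside. Pad and wooden round stand side by side, centres 240 to 260 mm apart, either one on the left. The row is turned by up to 0.1 rad and the pad turns with it: its x axis points away from the robot, square to the row (within 0.05 rad), its y axis left along the row.
- wood_round: Fixed support: round slice of pale end-grain wood with a dark bark edge, diameter 110 mm, 30 mm high, flat top. Origin: centre of its underside; axes parallel to the pad's.
- bench_block: To be moved: flat square polished steel bench block, 60 x 60 x 18 mm, 0.5 kg. Origin at the centre of its underside; x and y along its sides, z up.
- doming_block: To be moved: steel doming block, a 44 mm cube, 0.6 kg, one big round hollow (diameter 28 mm) in its top and smaller hollows in the side faces. Origin at the centre of its underside; x and y along its sides, z up.
- punch_large: To be moved: the larger steel doming punch, lying down: ball of diameter 24 mm on a square shank 11 mm wide, 0.1 kg. Origin on the bench under the shank, near the balance point: grip there, across y. x points along the shank to the ball, whose centre is at x = +34 mm, 12 mm high; tail at x = -44 mm. The shank droops to the tail: its middle line is 9 mm high at the origin, 5.5 mm at the tail.
- punch_small: To be left alone: the smaller doming punch, same form: ball of diameter 14 mm at x = +34 mm, square shank 9 mm wide with its tail at x = -44 mm. Loose.
- hammer: To be moved: brass hammer lying flat, 0.42 kg. Head: brass cylinder, diameter 30, 60 mm long, along the hammer's y. Origin on the bench under the head's middle; x points from handle to head. Wooden handle towards -x, its middle line 15 mm high: diameter 17 mm from x = -15 to -70 mm, swelling to 30 mm, end at x = -202 mm. Balance point near x = -20 mm; grip the handle across y at x = -32 mm.
- blank_dish: Bystander: shallow round aluminium dish, diameter 76 mm, 16 mm high, with copper blanks in it. Origin at the centre of its underside. Loose.
- bur_stand: Bystander: round dark wooden stand, diameter 70 mm, 45 mm high, with small burs standing in it up to 80 mm. Origin at the centre of its underside. Loose.
There are look-alikes about, which are no part of the job. What is shaped like the punch_large but pink or red is not meant.

How it is judged:
By the outcome, as a careful person would: the job done as asked, in the order asked, and still so for the second after the job is handed in, with the robot touching nothing.
It also fails if it takes over 115 s, if anything falls off the work surface, if the arm or the gripper's body presses on something with over 40 N, if the wrist force passes 120 N, or if a joint passes its speed limit or range.

## Working session

There is one attempt and no reset: what is moved stays moved. The work goes in short steps, Python scripts to look and compute and a shell command to move; the robot and the scene stay as the last step left them, time stands still between calls to the robot, and variables do not carry over. Pictures are saved under pics/ and viewed, and the job is handed in when it is done.

```bash
mkdir -p pics
python3 - <<'E'
from workcell import *
import cv2
s=get_state()
for k,v in s.items(): print(k,v)
for n in("side","top"):
    im=read_camera(n); cv2.imwrite(f"pics/{n}0.png",im)
    c=calibration(n); print(n,c)
E
```

```text
clock 0.0
joint_pos [1.13238171e+00 3.13998221e-01 4.49278603e-02 1.30354605e+00
 1.75278470e-05 1.43117080e+00]
qvel [-5.21132418e-04  5.55037966e-04  4.91135855e-05 -1.50274906e-03
  2.85327426e-04 -6.40446329e-05]
tau [-1.02315109e-03 -4.80626249e+01  2.98533869e+01  1.92452635e-02
 -2.63859338e-04  2.00055609e-06]
tcp_pos [0.16919428 0.54933472 0.40378889]
orientation [-2.67773993e-04  1.48839392e-01  9.88860964e-01 -8.69797914e-04]
wrist_force [-0.30485166 -0.8023463   0.39000872]
ft_torque [ 0.01518591 -0.01352178 -0.02111082]
finger_gap 0.08519500788471046
side {'fx': 477.4162867686198, 'fy': 477.4162867686198, 'cx': 318.9298264057293, 'cy': 240.3804206554457, 'k1': -0.048947636489174745, 'extrinsics': array([[ 0.91220981, -0.40962607,  0.0089296 , -0.5562229 ],
       [-0.26112058, -0.59801664, -0.75775467,  0.12005746],
       [ 0.31573612,  0.68889955, -0.65247844,  0.94192273],
       [ 0.        ,  0.        ,  0.        ,  1.        ]])}
top {'fx': 507.791959785676, 'fy': 507.791959785676, 'cx': 322.2054620503835, 'cy': 238.48566942787616, 'k1': 0.045677007068189945, 'extrinsics': array([[ 0.01958313, -0.99974849, -0.01092931, -0.08222726],
       [-0.98872269, -0.01774153, -0.14870332,  0.57781769],
       [ 0.14847201,  0.01371813, -0.98882146,  1.17509585],
       [ 0.        ,  0.        ,  0.        ,  1.        ]])}
```

View pics/top0.png

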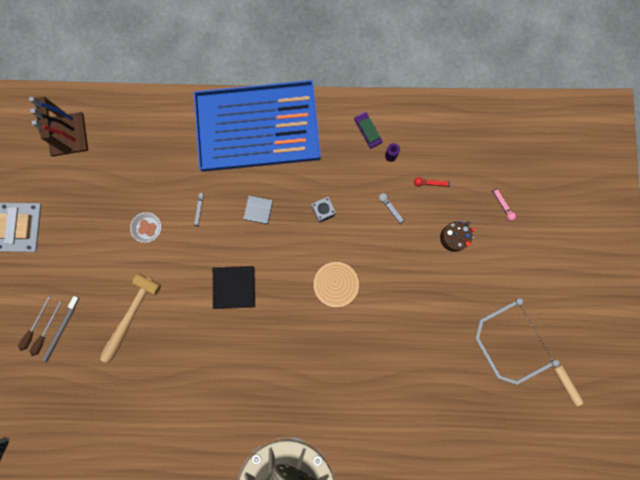

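View pics/side0.png

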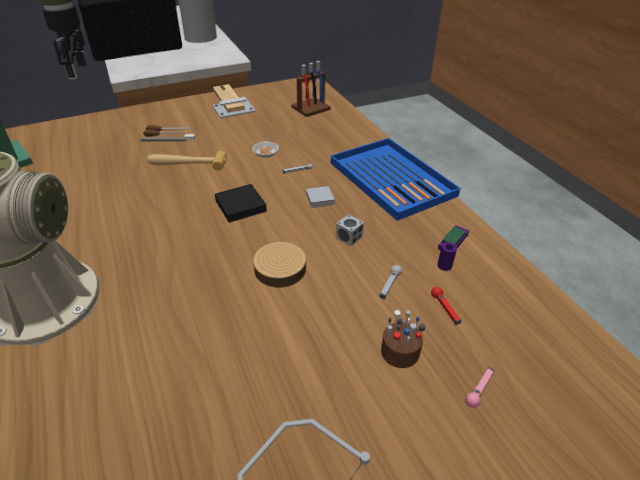

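The top view shows the pad at (234,287) on the left and the round at (336,284) on the right, so the hammer goes to the right of the round. The bench block is at (258,210), the doming block at (323,209) and the hammer head at (146,284). The dish is at (146,228) and the bur stand at (457,236).

Candidates for the large punch:
- grey (391,208)
- grey, thin (198,209)
- red (432,183)
- pink (505,205)

I'll check the two grey ones in a close crop.

```bash
cat > h.py <<'E'
from workcell import *
import numpy as np, cv2
from scipy.spatial.transform import Rotation as R
def cal(n):
    c=calibration(n); K=np.array([[c['fx'],0,c['cx']],[0,c['fy'],c['cy']],[0,0,1]]); return K,np.array([c['k1'],0,0,0,0.]),np.array(c['extrinsics'])
def rays(n,uv):
    K,d,E=cal(n); p=cv2.undistortPointsIter(np.array(uv,float).reshape(-1,1,2),K,d,None,None,(3,50,1e-10)).reshape(-1,2)
    D=np.c_[p,np.ones(len(p))]@E[:3,:3]; o=-E[:3,:3].T@E[:3,3]; return o,D
def plane(n,uv,z):
    o,D=rays(n,uv); return o+D*((z-o[2])/D[:,2])[:,None]
def proj(n,P):
    K,d,E=cal(n); r,_=cv2.Rodrigues(E[:3,:3]); return cv2.projectPoints(np.array(P,float).reshape(-1,1,3),r,E[:3,3],K,d)[0].reshape(-1,2)
def tri(uvt,uvs):
    out=[]
    for a,b in zip(np.reshape(uvt,(-1,2)),np.reshape(uvs,(-1,2))):
        A=[];B=[]
        M=np.zeros((3,3));v=np.zeros(3);os=[]
        for n,u in(('top',a),('side',b)):
            o,D=rays(n,[u]); d=D[0]/np.linalg.norm(D[0]); Pm=np.eye(3)-np.outer(d,d); M+=Pm; v+=Pm@o; os.append((o,d))
        x=np.linalg.solve(M,v); gap=2*np.linalg.norm((np.eye(3)-np.outer(os[0][1],os[0][1]))@(x-os[0][0]))
        out.append((*x.round(4),round(gap,4)))
    return np.array(out)
def crop(im,x0,y0,x1,y1,f,name): cv2.imwrite(name,cv2.resize(im[y0:y1,x0:x1],None,fx=f,fy=f,interpolation=cv2.INTER_CUBIC))
E
python3 - <<'E'
from h import *
t=cv2.imread('pics/top0.png'); s=cv2.imread('pics/side0.png')
a=cv2.resize(t[180:320,180:280],None,fx=4,fy=4,interpolation=2);b=cv2.resize(t[180:320,300:410],None,fx=4,fy=4,interpolation=2)
cv2.imwrite('pics/c1.png',np.hstack([a[:560],b[:560,:400]]))
crop(s,205,125,415,325,2.8,'pics/c2.png')
E
```

```text
(no output)
```

View pics/c1.png

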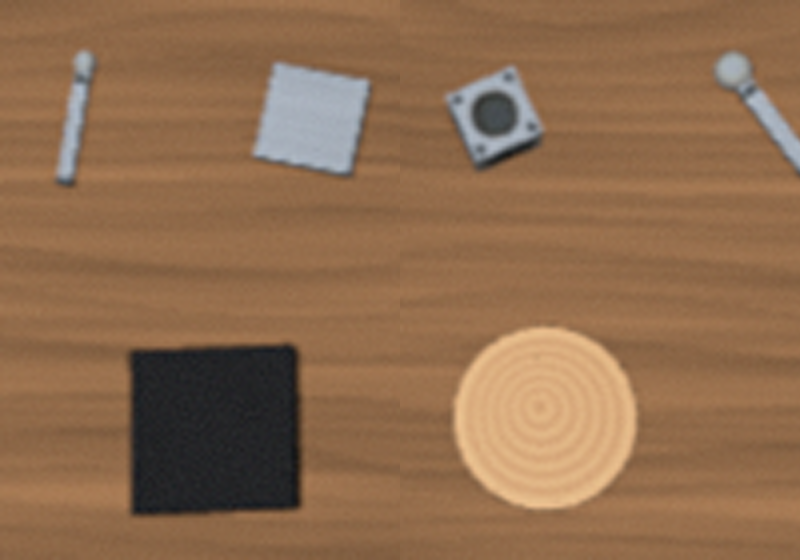

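View pics/c2.png

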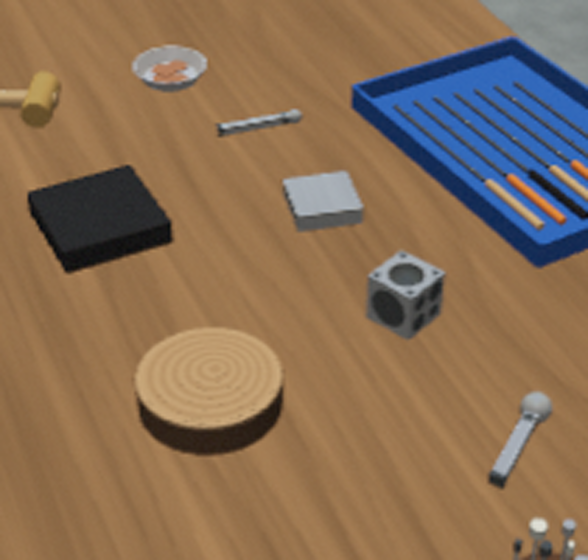

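The crop settles it: the grey punch at (391,208) has the big ball at (383,197) and is the larger one. The one at (198,209) is the smaller. Now I'll measure.

```bash
cat > m.py <<'E'
from h import *
def comp(im,mask,box):
    x0,y0,x1,y1=box; m=np.zeros(im.shape[:2],np.uint8); m[y0:y1,x0:x1]=(mask[y0:y1,x0:x1]>0)*255
    cs,_=cv2.findContours(m,0,cv2.CHAIN_APPROX_NONE); return max(cs,key=cv2.contourArea)
def masks(im):
    h=cv2.cvtColor(im,cv2.COLOR_BGR2HSV); b=im.astype(int)
    grey=(h[...,1]<60)&(h[...,2]>60); dark=h[...,2]<62; pale=(h[...,2]>175)&(h[...,1]>70)
    return h,grey,dark,pale
E
python3 - <<'E'
from m import *
for n in('top','side'): 
    E=cal(n)[2]; print(n,'cam at',(-E[:3,:3].T@E[:3,3]).round(3))
t=cv2.imread('pics/top0.png'); s=cv2.imread('pics/side0.png')
for n,im,bx in (('top',t,dict(pad=(205,255,265,320),round=(305,255,370,315),bench=(235,185,280,235),dome=(303,190,345,230),punch=(370,185,412,230),small=(188,185,210,230))),
  ('side',s,dict(pad=(205,175,275,225),round=(245,235,315,292),bench=(300,180,340,210),dome=(330,210,370,248),punch=(370,260,410,302)))):
    h,g,d,p=masks(im)
    for k,b in bx.items():
        mk=d if k=='pad' else p if k=='round' else g
        c=comp(im,mk,b); r=cv2.minAreaRect(c)
        print(n,k,cv2.contourArea(c),np.round(r[0],1),np.round(r[1],1),round(r[2],1),cv2.boundingRect(c))
        if k in('pad','bench','dome','punch','small'):
            print('   box',cv2.boxPoints(r).round(1).tolist(), 'approx',cv2.approxPolyDP(c,0.03*cv2.arcLength(c,True),True).reshape(-1,2).tolist())
    print('hsv pale', h[270,330] if n=='top' else h[262,280])
E
python3 - <<'E'
import cv2
s=cv2.imread('pics/side0.png');t=cv2.imread('pics/top0.png')
import numpy as np
a=cv2.resize(s[175:255,300:380],None,fx=7,fy=7,interpolation=2)
b=cv2.resize(t[185:225,310:338],None,fx=8,fy=8,interpolation=2)
cv2.imwrite('pics/c3.png',np.hstack([a,np.pad(b,((0,560-b.shape[0]),(0,0),(0,0)))]))
E
```

```text
top cam at [ 0.398 -0.088  1.247]
side cam at [ 0.241 -0.805  0.711]
top pad 1591.0 [233.5 286.5] [41. 41.] 0.0 (213, 266, 42, 42)
   box [[213.0, 307.0], [213.0, 266.0], [254.0, 266.0], [254.0, 307.0]] approx [[253, 267], [213, 268], [213, 307], [253, 306]]
top round 1581.5 [335.5 284. ] [44. 45.] 90.0 (313, 262, 46, 45)
top bench 586.0 [257.6 209.3] [25.7 25.1] 11.3 (243, 195, 30, 29)
   box [[242.60000610351562, 219.10000610351562], [247.5, 194.5], [272.70001220703125, 199.5], [267.79998779296875, 224.1999969482422]] approx [[249, 195], [243, 218], [267, 223], [272, 201]]
top dome 349.0 [323.3 208.9] [20.6 19.6] 66.8 (311, 197, 25, 25)
   box [[310.29998779296875, 203.3000030517578], [328.29998779296875, 195.60000610351562], [336.3999938964844, 214.60000610351562], [318.3999938964844, 222.3000030517578]] approx [[328, 197], [311, 204], [319, 221], [335, 213]]
top punch 183.5 [390.2 208.4] [35.8  9.2] 55.8 (379, 193, 25, 31)
   box [[376.3999938964844, 196.10000610351562], [384.0, 191.0], [404.1000061035156, 220.60000610351562], [396.5, 225.6999969482422]] approx [[381, 193], [379,
[... 913 characters left out ...]
 approx [[328, 186], [306, 189], [312, 207], [333, 204]]
side dome 510.5 [348.7 229.6] [28.6 27.3] 26.6 (336, 215, 28, 31)
   box [[329.79998779296875, 235.39999389648438], [342.0, 211.0], [367.6000061035156, 223.8000030517578], [355.3999938964844, 248.1999969482422]] approx [[346, 215], [336, 223], [336, 237], [351, 245], [355, 236], [361, 237], [362, 229], [352, 233], [363, 222]]
side punch 205.5 [389.5 279.8] [10.5 34.1] 33.7 (380, 265, 22, 32)
   box [[375.6000061035156, 291.1000061035156], [394.5, 262.70001220703125], [403.29998779296875, 268.5], [384.3999938964844, 296.8999938964844]] approx [[398, 265], [391, 268], [380, 294], [385, 296], [395, 276], [401, 272]]
hsv pale [ 17 103 194]
```

View pics/c3.png

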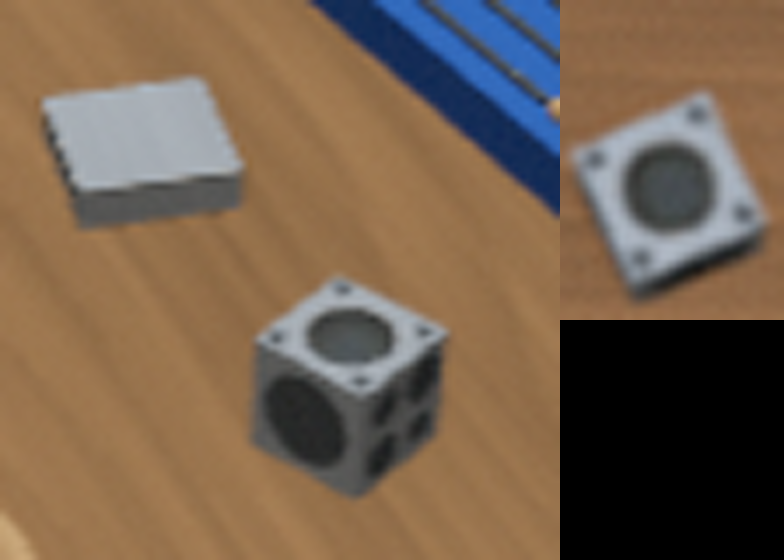

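The side crop shows the bench block's top face at about (320,193) and the doming block's hollow at about (350,223). The bright edges are good enough for a sub-pixel metric fit.

```bash
cat > m.py <<'E'
from h import *
F=8
def up(im,b): return cv2.resize(im[b[1]:b[3],b[0]:b[2]],None,fx=F,fy=F,interpolation=cv2.INTER_LINEAR)
def cont(im,b,fn,close=0):
    u=up(im,b); h=cv2.cvtColor(u,cv2.COLOR_BGR2HSV); m=fn(h).astype(np.uint8)*255
    if close: m=cv2.morphologyEx(m,cv2.MORPH_CLOSE,np.ones((close,close),np.uint8))
    cs,_=cv2.findContours(m,0,cv2.CHAIN_APPROX_NONE); c=max(cs,key=cv2.contourArea).reshape(-1,2).astype(float)
    return (c+.5)/F-.5+np.array([b[0],b[1]])
def cen(c):
    M=cv2.moments(c.astype(np.float32).reshape(-1,1,2)); return np.array([M['m10']/M['m00'],M['m01']/M['m00']])
def met(n,c,z):
    P=plane(n,c,z)[:,:2]*1000; r=cv2.minAreaRect(P.astype(np.float32)); M=cv2.moments(P.astype(np.float32).reshape(-1,1,2))
    return P,r,np.array([M['m10'],M['m01']])/M['m00']
GR=lambda h:(h[...,1]<70)&(h[...,2]>80)
TOPF=lambda lo:(lambda h:(h[...,1]<70)&(h[...,2]>lo))
DK=lambda h:h[...,2]<62
PALE=lambda h:(h[...,2]>165)&(h[...,1]>70)
BRASS=lambda h:(h[...,1]>120)&(h[...,0]>17)
E
python3 - <<'E'
from m import *
t=cv2.imread('pics/top0.png'); s=cv2.imread('pics/side0.png')
def q(im,u,v): return cv2.cvtColor(im,cv2.COLOR_BGR2HSV)[v,u].tolist()
print('bench top/side',q(s,320,193),q(s,325,204),'dometop',q(s,340,222),'domeside',q(s,338,226),q(t,258,210),q(t,325,217),'pad top, side',q(s,240,195),q(s,250,217),'roundtop',q(s,280,260),'wood',q(s,300,220),q(t,290,250),'brass',q(t,146,284),q(t,130,310))
for k,z,bt,ft,bs,fs in (('pad',.025,(205,255,265,320),DK,(205,175,275,225),DK),('round',.03,(305,255,370,315),PALE,(245,235,315,292),lambda h:(h[...,2]>140)&(h[...,1]>70)&(h[...,1]<125)),
  ('bench',.018,(235,185,280,235),TOPF(120),(300,180,340,212),TOPF(150)),('dome',.044,(303,190,345,230),TOPF(120),(330,210,370,250),TOPF(140))):
    ct=cont(t,bt,ft,25); cs=cont(s,bs,fs,25)
    P,r,c=met('top',ct,z); P2,r2,c2=met('side',cs,z)
    print(k,'top',np.round(r[0],1),np.round(r[1],1),round(r[2],1),c.round(1),'side',np.round(r2[0],1),np.round(r2[1],1),round(r2[2],1),c2.round(1),'tri',tri(cen(ct),cen(cs)))
E
```

```text
bench top/side [103, 20, 180] [40, 9, 85] dometop [105, 23, 152] domeside [30, 6, 90] [106, 26, 183] [105, 24, 130] pad top, side [120, 12, 42] [15, 128, 147] roundtop [16, 111, 186] wood [15, 124, 156] [14, 127, 150] brass [19, 130, 190] [17, 96, 205]
pad top [460.7 139.5] [97.  99.5] 3.5 [460.6 139.7] side [456.3 126.4] [103.6 124.5] 3.5 [456.2 126.1] tri [[0.4603 0.1425 0.0106 0.0012]]
round top [ 472.1 -105.6] [110.7 110.5] 45.8 [ 472.1 -105.7] side [ 466.5 -113.1] [171.7 149.9] 66.4 [ 474.4 -101.6] tri [[ 0.4715 -0.1057  0.0302  0.0005]]
bench top [653.3  90.4] [63.6 63.6] 80.1 [653.8  90.8] side [652.   90.8] [61.2 62.5] 79.0 [652.9  90.8] tri [[0.6535 0.091  0.0173 0.0008]]
dome top [653.9 -71.7] [46.5 48.1] 25.4 [654.4 -72.3] side [653.  -71.7] [45.8 46.4] 24.8 [652.9 -71.4] tri [[ 0.6535 -0.072   0.0441  0.0016]]
```

Run:
```python
from m import *
t=cv2.imread('pics/top0.png'); s=cv2.imread('pics/side0.png')
# pad line fits in top view
ct=cont(t,(205,255,265,320),DK,25); P,r,c=met('top',ct,.025)
a=np.radians(r[2]); 
for _ in range(2):
  Rm=np.array([[np.cos(a),np.sin(a)],[-np.sin(a),np.cos(a)]]); Q=(P-r[0])@Rm.T; angs=[];offs=[]
  for ax in(0,1):
    for sg in(1,-1):
      m=(Q[:,ax]*sg>43)&(abs(Q[:,1-ax])<42); k=np.polyfit(Q[m,1-ax],Q[m,ax],1); angs.append(-k[0] if ax==0 else k[0]); offs.append(k[1])
print('pad yaw',np.degrees(a),np.degrees(angs),'offs',np.round(offs,1))
top=[[213,267.5],[253.5,266.5],[213.2,307.2],[253.5,306.5]]; 
print(tri([[213,267.5],[213.2,307.2]],[[250,184],[215,194]]))
# punch
GB=lambda h:(h[...,1]<75)&(h[...,2]>75)
for nm,bt,bs in(('L',(370,185,412,230),(370,258,410,302)),('S',(188,185,210,230),(275,158,320,178))):
  for n,im,b in(('top',t,bt),('side',s,bs)):
    c=cont(im,b,GB,17)
    p=plane(n,c,.011)[:,:2]*1000
    r=cv2.minAreaRect(p.astype(np.float32)); print(nm,n,'rect',np.round(r[0],1),np.round(r[1],1),round(r[2],1),'bbox',cv2.boxPoints(r).round(0).tolist())
    # axial width profile
    l=np.argmax(r[1]); box=cv2.boxPoints(r); e=max([box[1]-box[0],box[2]-box[1]],key=np.linalg.norm); e=e/np.linalg.norm(e); nn=np.array([-e[1],e[0]])
    A=(p-r[0])@e; B=(p-r[0])@nn
    for x in range(-40,41,10):
        m=abs(A-x)<2.5
        if m.any(): print('  ',x,np.round(B[m].min(),1),np.round(B[m].max(),1),(np.array(r[0])+x*e+nn*(B[m].min()+B[m].max())/2).round(1))
# hammer
u=up(t,(95,265,170,370)); cv2.imwrite('pics/ham.png',cv2.resize(u,(450,630)))
h=cv2.cvtColor(t,cv2.COLOR_BGR2HSV)
for v in(280,284,290): print(v,h[v,128:164,0].tolist(),h[v,128:164,1].tolist())
```

```text
pad yaw 3.452622413635254 [-0.25437523  0.070531   -0.23895218  0.23402375] offs [ 48.  -48.1  49.2 -49. ]
[[0.5046 0.1917 0.0237 0.0039]
 [0.4107 0.1862 0.0225 0.0021]]
L top rect [ 662.8 -237.8] [91.  24.7] 33.6 bbox [[618.0, -253.0], [632.0, -273.0], [708.0, -223.0], [694.0, -202.0]]
   -40 -12.3 2.4 [ 632.2 -264.1]
   -30 -12.0 3.4 [ 640.2 -258. ]
   -20 -10.9 4.0 [ 648.  -251.8]
   -10 -10.5 4.3 [ 656.1 -245.9]
   0 -10.1 4.8 [ 664.2 -240. ]
   10 -9.4 5.9 [ 672.1 -233.8]
   20 -8.4 6.8 [ 679.9 -227.4]
   30 -12.2 12.3 [ 687.8 -221.2]
   40 -11.6 11.3 [ 696.2 -215.8]
L side rect [ 666.1 -239.7] [98.9 24. ] 43.1 bbox [[622.0, -265.0], [638.0, -282.0], [710.0, -215.0], [694.0, -197.0]]
   -40 -1.7 12.0 [ 633.4 -263.3]
   -30 -2.4 11.7 [ 641.  -256.8]
   -20 -3.0 10.9 [ 648.8 -250.5]
   -10 -3.7 10.1 [ 656.6 -244.2]
   0 -4.3 9.4 [ 664.4 -237.8]
   10 -5.1 8.9 [ 672.2 -231.5]
   20 -10.4 9.1 [ 681.2 -226.5]
   30 -12.0 11.7 [ 688.1 -219.3]
   40 -10.8 11.7 [ 695.  -212.1]
S top rect [652.9 237.9] [15.  86.1] 83.7 bbox [[609.0, 235.0], [695.0, 226.0], [697.0, 241.0], [611.0, 250.0]]
[... 940 characters left out ...]
124, 127, 124, 124, 128, 123, 129, 128, 124]
284 [13, 14, 13, 13, 15, 16, 16, 17, 17, 18, 18, 18, 19, 19, 18, 19, 19, 19, 19, 18, 18, 19, 19, 18, 18, 18, 17, 17, 18, 18, 17, 16, 15, 14, 14, 13] [125, 128, 127, 124, 119, 122, 137, 140, 140, 137, 136, 134, 129, 128, 130, 126, 128, 127, 130, 128, 131, 131, 134, 134, 135, 138, 140, 141, 140, 136, 137, 133, 131, 125, 131, 129]
290 [14, 14, 14, 14, 13, 13, 14, 15, 14, 14, 14, 16, 16, 17, 17, 17, 17, 16, 17, 18, 19, 19, 19, 20, 19, 19, 18, 18, 18, 18, 16, 15, 14, 13, 13, 15] [126, 130, 127, 125, 126, 123, 126, 126, 127, 128, 123, 108, 98, 92, 94, 99, 111, 124, 137, 138, 132, 137, 133, 131, 130, 128, 133, 132, 143, 136, 147, 127, 128, 125, 128, 124]
```

View pics/ham.png

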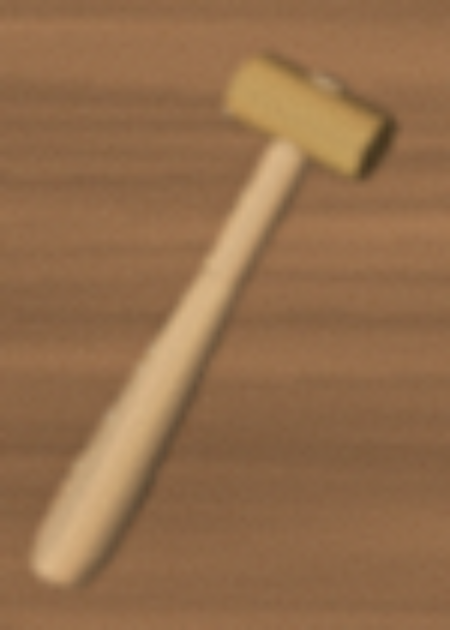

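```bash
cat > plan.py <<'E'
import sys
from h import *
def cur():
    s=get_state(); q=np.array(s['orientation']); Rm=R.from_quat(q[[1,2,3,0]]).as_matrix(); return s,Rm
def main(x,y,z,psi):
    s,Rm=cur(); p=np.array(s['tcp_pos'])*1000; ps=np.degrees(np.arctan2(Rm[1,0],Rm[0,0]))
    d=Rm.T@(np.array([x,y,z])-p)
    tg=np.array([[np.cos(np.radians(psi)),np.sin(np.radians(psi)),0],[np.sin(np.radians(psi)),-np.cos(np.radians(psi)),0],[0,0,-1]]).T
    rv=R.from_matrix(Rm.T@tg).as_rotvec(degrees=True)
    print('t',round(s['clock'],2),'pos',p.round(1),'psi',round(ps%360,1),'gap',round(s['finger_gap']*1000,1),'F',np.round(s['wrist_force'],1),'q6',round(s['joint_pos'][5],2))
    print('shift now axes',d.round(1),'rotvec',rv.round(2)); 
    dt=tg.T@(np.array([x,y,z])-p); print('shift in target axes',dt.round(1))
if __name__=='__main__': main(*map(float,sys.argv[1:5]))
E
python3 plan.py 653 91 260 169.5
python3 - <<'E'
from m import *
t=cv2.imread('pics/top0.png'); s=cv2.imread('pics/side0.png')
HN=lambda h:(h[...,1]<113)&(h[...,2]>150)&(h[...,0]>13)
HD=lambda h:(h[...,1]>113)&(h[...,0]>=17)
for n,im,bh,bd in(('top',t,(95,285,150,370),(128,270,165,298)),('side',s,(143,148,214,170),(208,148,232,171))):
    c=cont(im,bd,HD,9); P,r,ce=met(n,c,.015); print(n,'head',np.round(r[0],1),np.round(r[1],1),r[2],ce.round(1),cen(c).round(1))
    ch=cont(im,bh,HN,9); P,r,cc=met(n,ch,.015); print('  handle',np.round(r[0],1),np.round(r[1],1),r[2])
    b=cv2.boxPoints(r); e=max([b[1]-b[0],b[2]-b[1]],key=np.linalg.norm); e/=np.linalg.norm(e); e*=np.sign(e[0]); nn=np.array([-e[1],e[0]])
    A=(P-ce)@e;B=(P-ce)@nn
    for x in range(-195,-10,20):
        m=abs(A-x)<3
        if m.any(): print('   ',x,B[m].min().round(1),B[m].max().round(1),(ce+x*e+nn*(B[m].min()+B[m].max())/2).round(1))
    if n=='top': ct=cen(c)
    else: print(tri(ct,cen(c)))
E
```

```text
t 0.1 pos [169.2 549.3 403.9] psi 162.9 gap 85.4 F [-0.2 -0.1 -0.2] q6 1.43
shift now axes [-597.3 -295.4  144.2] rotvec [-0.09 -0.02 -6.62]
shift in target axes [-559.2 -362.5  143.9]
top head [464.5 353.4] [68.4 30.6] 65.8503646850586 [464.7 352.9] [145.9 284. ]
  handle [368.7 402.2] [ 25.6 190.4] 66.11619567871094
    -195 -4.2 17.1 [289.  437.8]
    -175 -6.0 18.2 [307.1 429.3]
    -155 -6.5 18.4 [325.4 421.1]
    -135 -6.3 17.3 [343.5 412.6]
    -115 -6.0 14.8 [361.3 403.5]
    -95 -5.8 12.6 [379.2 394.5]
    -75 -5.7 10.0 [397.  385.2]
    -55 -5.8 9.2 [415.1 376.7]
    -35 -6.3 9.7 [433.4 368.6]
    -15 -6.4 8.4 [451.4 359.9]
side head [463.7 355.1] [109.9  40.8] 59.71308517456055 [463.8 355. ] [218.7 159.9]
  handle [368.6 412.4] [ 34.1 191.4] 63.7272834777832
    -195 -7.3 25.4 [292.9 449.4]
    -175 -7.4 25.4 [310.8 440.6]
    -155 -7.2 25.5 [328.8 431.8]
    -135 -7.7 22.8 [346.1 421.5]
    -115 -7.6 21.5 [363.7 412.1]
    -95 -6.7 18.3 [381.1 402.2]
    -75 -7.1 14.4 [398.1 391.5]
    -55 -5.0 15.4 [416.7 384. ]
    -35 -4.8 16.0 [434.9 375.5]
    -15 -4.6 13.5 [452.3 365.6]
[[0.4639 0.353  0.015  0.0016]]
```

All the heights agree with the text: bench block 17.3 mm, doming block 44.1, round 30.2, pad about 23.5, hammer line 15. I'll move above the bench block.

```bash
python3 -m crank '[[-40,-20,0,0,0,0,1],[-50,-25,10,0,0,0,1],[-50,-25,12,0,0,0,1],[-50,-25,12,0,0,0,1],[-50,-25,12,0,0,0,1],[-50,-25,12,0,0,0,1],[-50,-25,12,0,0,0,1],[-50,-25,12,0,0,0,1]]' 60
python3 -m crank '[[-50,-25,12,0,0,0,1],[-50,-25,12,0,0,0,1],[-50,-25,12,0,0,0,1],[-40,-15,10,0,0,0,1],[-17,-5,8,0,0,0,1],[0,0,5,0,0,-6.6,1],[0,0,0,0,0,0,1],[0,0,0,0,0,0,1]]'
python3 plan.py 653 91 260 169.5
```

```text
clock: 1.1
tcp_pos: [0.4856, 0.2469, 0.3221]
orientation: [-0.0, 0.149, 0.989, 0.0]
wrist_force: [0.6, 1.4, 0.6]
finger_gap: 0.0858
clock: 2.1
tcp_pos: [0.654, 0.0974, 0.2639]
orientation: [-0.0, 0.092, 0.996, 0.0]
wrist_force: [0.4, 0.4, 0.0]
finger_gap: 0.0851
t 2.1 pos [654.   97.4 263.9] psi 169.4 gap 85.1 F [0.4 0.4 0. ] q6 0.21
shift now axes [-0.2 -6.5  3.9] rotvec [ 0.01 -0.02 -0.06]
shift in target axes [-0.2 -6.5  3.9]
```

```bash
python3 -m crank '[[0,-6.5,10,0,0,0,1],[0,0,20,0,0,0,1],[0,0,20,0,0,0,1],[0,0,20,0,0,0,1],[0,0,14,0,0,0,1],[0,0,6,0,0,0,1],[0,0,3,0,0,0,1],[0,0,0,0,0,0,1]]'
python3 - <<'E'
from h import *
t=read_camera('top');s=read_camera('side')
cv2.imwrite('pics/a1.png',np.hstack([cv2.resize(t[160:260,210:310],(400,400)),cv2.resize(s[120:220,270:370],(400,400))]))
E
python3 plan.py 653 91 170 169.5
```

```text
clock: 3.1
tcp_pos: [0.6535, 0.0902, 0.1711]
orientation: [0.0, 0.092, 0.996, 0.0]
wrist_force: [0.6, 0.0, 0.2]
finger_gap: 0.0852
t 3.2 pos [653.6  90.3 171.4] psi 169.5 gap 85.3 F [-0.1 -0.2  0.2] q6 0.2
shift now axes [0.8 0.6 1.4] rotvec [ 0.02  0.07 -0.02]
shift in target axes [0.8 0.6 1.4]
```

View pics/a1.png

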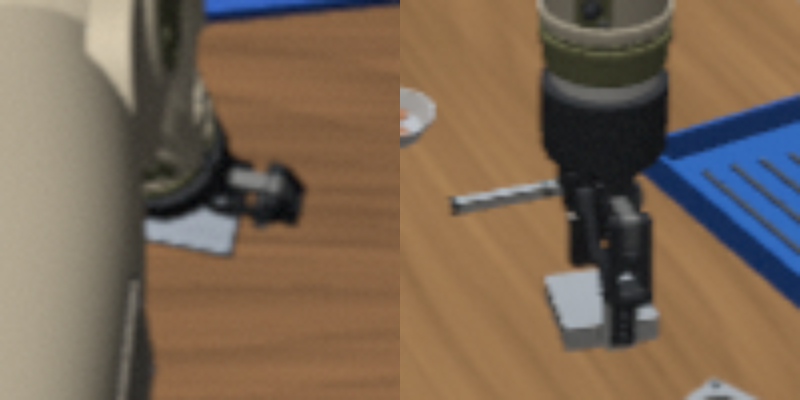

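The gripper straddles the block: in the side half the near finger is at (627,320) against a face centre of about (612,330), which is the parallax I expected. I'll close and lift.

```bash
python3 -m crank '[[0,0,1,0,0,0,0.5],[0,0,0,0,0,0,0.5],[0,0,0,0,0,0,0.5],[0,0,0,0,0,0,0.5],[0,0,0,0,0,0,0.4],[0,0,0,0,0,0,0.4],[0,0,0,0,0,0,0.3],[0,0,0,0,0,0,0.3]]' 60
python3 plan.py 653 91 170 169.5
```

```text
clock: 4.2
tcp_pos: [0.6535, 0.0902, 0.1704]
orientation: [0.001, 0.092, 0.996, -0.0]
wrist_force: [-1.2, -0.7, 5.9]
finger_gap: 0.0587
t 4.2 pos [653.5  90.2 170.4] psi 169.5 gap 58.7 F [-1.2 -0.7  5.9] q6 0.2
shift now axes [0.7 0.7 0.4] rotvec [-0.01  0.06 -0.03]
shift in target axes [0.7 0.7 0.4]
```

```bash
python3 -m crank '[[0,0,-5,0,0,0,0.3],[0,0,-12,0,0,0,0.3],[0,0,-20,0,0,0,0.3],[0,0,-25,0,0,-4,0.3],[0,0,-20,0,0,-5,0.3],[0,0,-8,0,0,-4.9,0.3],[0,0,0,0,0,0,0.3],[0,0,0,0,0,0,0.3]]' 60
python3 plan.py 461.5 139.5 230 183.4
python3 - <<'E'
from h import *
s=read_camera('side')
crop(s,260,100,380,220,4,'pics/a2.png')
E
```

```text
clock: 5.2
tcp_pos: [0.6529, 0.0903, 0.259]
orientation: [-0.001, -0.029, 1.0, 0.0]
wrist_force: [-1.0, 0.1, -6.1]
finger_gap: 0.059
t 5.2 pos [652.9  90.3 259. ] psi 183.3 gap 59.0 F [-1.   0.1 -6.1] q6 -0.04
shift now axes [188.2  60.1  29.3] rotvec [ 0.01 -0.08 -0.1 ]
shift in target axes [188.2  60.5  29. ]
```

View pics/a2.png

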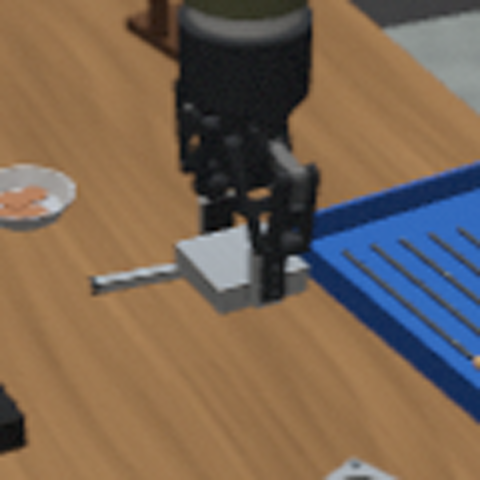

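The block is held level between the fingers at about (250,270) in the crop. I'll carry it to the pad.

```bash
python3 -m crank '[[20,6,0,0,0,0,0.3],[35,11,0,0,0,0,0.3],[35,11,3,0,0,0,0.3],[35,11,10,0,0,0,0.3],[35,11,15,0,0,0,0.3],[18,7,10,0,0,0,0.3],[10,3.3,6,0,0,0,0.3],[0,0,0,0,0,0,0.3]]' 60
python3 plan.py 461.5 139.5 196 183.4
```

```text
clock: 6.25
tcp_pos: [0.4616, 0.1394, 0.2153]
orientation: [-0.0, -0.03, 1.0, -0.0]
wrist_force: [1.2, 0.2, -6.1]
finger_gap: 0.0587
t 6.25 pos [461.6 139.4 215.3] psi 183.4 gap 58.7 F [ 1.2  0.2 -6.1] q6 0.07
shift now axes [ 0.1  0.1 19.3] rotvec [-0.   -0.06 -0.02]
shift in target axes [ 0.1  0.1 19.3]
```

```bash
python3 -m crank '[[0,0,6,0,0,0,0.3],[0,0,6,0,0,0,0.3],[0,0,4,0,0,0,0.3],[0,0,2,0,0,0,0.3],[0,0,0.8,0,0,0,0.3],[0,0,0.5,0,0,0,0.3],[0,0,0,0,0,0,0.3],[0,0,0,0,0,0,0.3]]' 60
python3 plan.py 461.5 139.5 196 183.4
python3 - <<'E'
from h import *
s=read_camera('side')
crop(s,180,110,300,230,4,'pics/a3.png')
E
```

```text
clock: 7.25
tcp_pos: [0.4621, 0.1394, 0.1965]
orientation: [0.0, -0.029, 1.0, 0.0]
wrist_force: [-0.6, -0.6, -5.5]
finger_gap: 0.0583
t 7.25 pos [462.1 139.4 196.5] psi 183.4 gap 58.3 F [-0.6 -0.6 -5.5] q6 0.07
shift now axes [0.6 0.1 0.5] rotvec [ 0.01  0.02 -0.02]
shift in target axes [0.6 0.1 0.5]
```

View pics/a3.png

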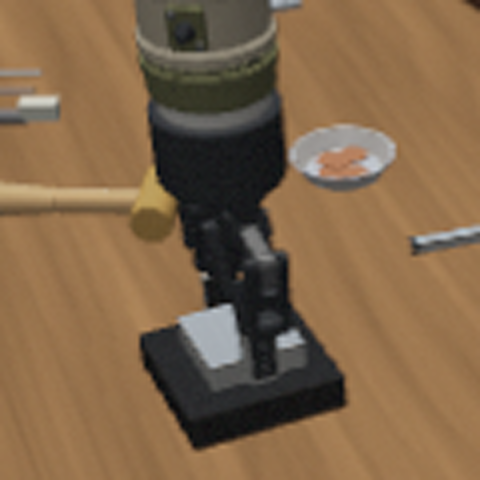

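The block hovers over the middle of the pad, in the crop at about (245,345). I'll lower it to contact.

```bash
python3 -m crank '[[0,0,0.5,0,0,0,0.3],[0,0,0,0,0,0,0.3],[0,0,0.4,0,0,0,0.3],[0,0,0,0,0,0,0.3],[0,0,0.4,0,0,0,0.3],[0,0,0,0,0,0,0.3],[0,0,0,0,0,0,0.3],[0,0,0,0,0,0,0.3]]' 60
python3 plan.py 461.5 139.5 196 183.4
```

```text
clock: 8.3
tcp_pos: [0.462, 0.1394, 0.1954]
orientation: [0.0, -0.029, 1.0, 0.0]
wrist_force: [-3.4, 0.0, 1.6]
finger_gap: 0.0588
t 8.3 pos [462.  139.4 195.4] psi 183.4 gap 58.8 F [-3.4  0.   1.6] q6 0.07
shift now axes [ 0.5  0.1 -0.6] rotvec [ 0.    0.01 -0.02]
shift in target axes [ 0.5  0.1 -0.6]
```

Contact: the force went from -5.5 to +1.6 N at the expected height. I'll release gently and retreat.

```bash
python3 -m crank '[[0,0,0,0,0,0,0.75],[0,0,0,0,0,0,0.8],[0,0,0,0,0,0,1],[0,0,0,0,0,0,1],[0,0,-8,0,0,0,1],[0,0,-20,0,0,0,1],[0,0,-30,0,0,0,1],[0,0,-30,0,0,-5,1]]' 60
python3 plan.py 653.5 -71.7 250 205.2
```

```text
clock: 9.3
tcp_pos: [0.462, 0.1394, 0.2844]
orientation: [0.0, -0.074, 0.997, 0.0]
wrist_force: [-0.2, -1.1, 0.2]
finger_gap: 0.0854
t 9.3 pos [462.  139.4 284.4] psi 188.5 gap 85.4 F [-0.2 -1.1  0.2] q6 -0.02
shift now axes [-158.2 -237.1   34.4] rotvec [ 0.00e+00  1.00e-02 -1.67e+01]
shift in target axes [ -83.4 -272.5   34.4]
```

```bash
python3 -m crank '[[-16,-24,0,0,0,0,1],[-26,-39,0,0,0,0,1],[-32,-48,5,0,0,0,1],[-32,-48,8,0,0,0,1],[-26,-39,8,0,0,0,1],[-18,-27,8,0,0,0,1],[-8.2,-12.1,5,0,0,0,1],[0,0,0,0,0,-8,1]]' 80
python3 plan.py 653.5 -71.7 178 205.2
python3 - <<'E'
from h import *
t=read_camera('top')
cv2.imwrite('pics/b0.png',t)
crop(t,180,170,360,330,4.4,'pics/b0c.png')
E
```

```text
clock: 10.3
tcp_pos: [0.6532, -0.0727, 0.2485]
orientation: [-0.0, -0.144, 0.99, 0.0]
wrist_force: [-0.3, 0.1, -0.2]
finger_gap: 0.0854
t 10.3 pos [653.2 -72.7 248.5] psi 196.5 gap 85.4 F [-0.3  0.1 -0.2] q6 -0.52
shift now axes [-0.6  0.8 70.5] rotvec [ 0.05 -0.04 -8.67]
shift in target axes [-0.6  0.8 70.5]
```

View pics/b0c.png

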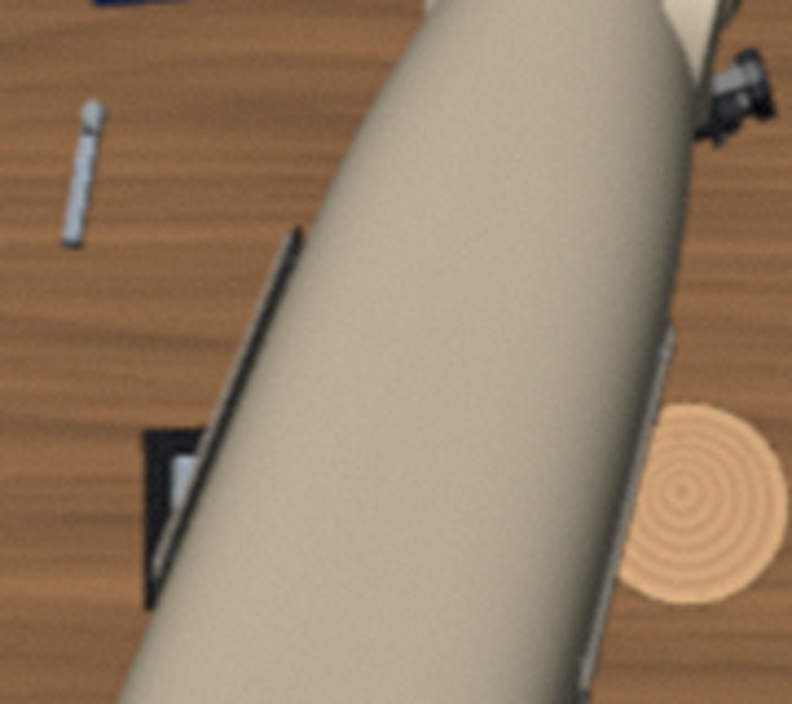

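The arm hides most of the pad in the top view, so I'll check that placement once it is clear. I'll go down onto the doming block.

```bash
python3 -m crank '[[-0.6,0.8,15,0,0,-8.7,1],[0,0,20,0,0,0,1],[0,0,18,0,0,0,1],[0,0,11,0,0,0,1],[0,0,5,0,0,0,1],[0,0,1.5,0,0,0,1],[0,0,0,0,0,0,0.8],[0,0,0,0,0,0,0.6]]' 80
python3 plan.py 653.5 -71.7 178 205.2
python3 - <<'E'
from h import *
s=read_camera('side')
crop(s,290,150,410,270,4,'pics/b1.png')
E
```

```text
clock: 11.35
tcp_pos: [0.6538, -0.0713, 0.1792]
orientation: [0.001, -0.217, 0.976, -0.0]
wrist_force: [-0.1, 0.0, 0.5]
finger_gap: 0.0522
t 11.35 pos [653.8 -71.3 179.2] psi 205.1 gap 52.2 F [-0.1  0.   0.5] q6 -0.67
shift now axes [ 0.4 -0.2  1.2] rotvec [-0.04  0.05 -0.13]
shift in target axes [ 0.4 -0.2  1.2]
```

View pics/b1.png

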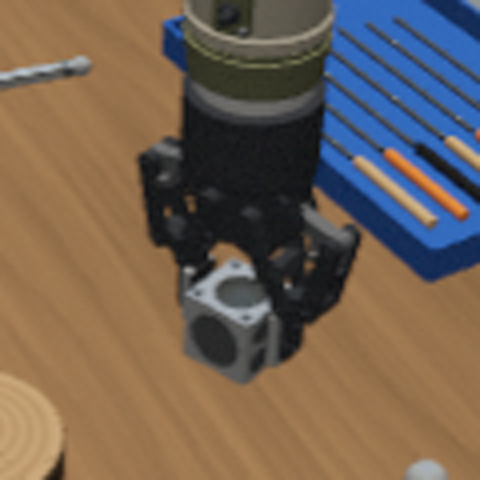

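The fingers straddle the cube, which sits centred in the crop at (235,320). I'll close and lift, turning as it rises.

```bash
python3 -m crank '[[0,0,0,0,0,0,0.4],[0,0,0,0,0,0,0.3],[0,0,0,0,0,0,0.2],[0,0,0,0,0,0,0.2],[0,0,-4,0,0,0,0.2],[0,0,-12,0,0,0,0.2],[0,0,-22,0,0,4,0.2],[0,0,-25,0,0,6,0.2]]' 80
python3 -m crank '[[0,0,-12,0,0,7,0.2],[0,0,-3,0,0,4.8,0.2],[0,0,0,0,0,0,0.2],[20,4,0,0,0,0,0.2],[32,6,0,0,0,0,0.2],[32,6,0,0,0,0,0.2],[32,6,0,0,0,0,0.2],[20,4,0,0,0,0,0.2]]' 80
python3 plan.py 472.1 -105.6 230 183.4
```

```text
clock: 12.4
tcp_pos: [0.6528, -0.071, 0.2413]
orientation: [-0.001, -0.13, 0.992, 0.001]
wrist_force: [0.3, -0.8, -5.4]
finger_gap: 0.0432
clock: 13.4
tcp_pos: [0.5141, -0.0525, 0.2561]
orientation: [-0.001, -0.03, 1.0, 0.0]
wrist_force: [0.4, -0.1, -5.1]
finger_gap: 0.043
t 13.4 pos [514.1 -52.5 256.1] psi 183.4 gap 43.0 F [ 0.4 -0.1 -5.1] q6 -0.32
shift now axes [ 45.  -50.5  26.1] rotvec [ 0.05 -0.14 -0.01]
shift in target axes [ 45.1 -50.5  26.1]
```

```bash
python3 -m crank '[[8,-9,0,0,0,0,0.2],[12,-13,4,0,0,0,0.2],[12,-13,8,0,0,0,0.2],[8,-9.5,10,0,0,0,0.2],[5,-6,10,0,0,0,0.2],[0,0,8,0,0,0,0.2],[0,0,3,0,0,0,0.2],[0,0,0,0,0,0,0.2]]' 80
python3 plan.py 472.1 -105.6 209 183.4
python3 - <<'E'
from h import *
s=read_camera('side')
crop(s,220,170,340,290,4,'pics/b2.png')
E
```

```text
clock: 14.4
tcp_pos: [0.4744, -0.1057, 0.2133]
orientation: [-0.0, -0.029, 1.0, 0.0]
wrist_force: [-0.6, 0.8, -5.5]
finger_gap: 0.0429
t 14.4 pos [ 474.4 -105.7  213.3] psi 183.3 gap 42.9 F [-0.6  0.8 -5.5] q6 -0.44
shift now axes [2.3 0.2 4.3] rotvec [ 0.02 -0.01 -0.08]
shift in target axes [2.3 0.2 4.3]
```

View pics/b2.png

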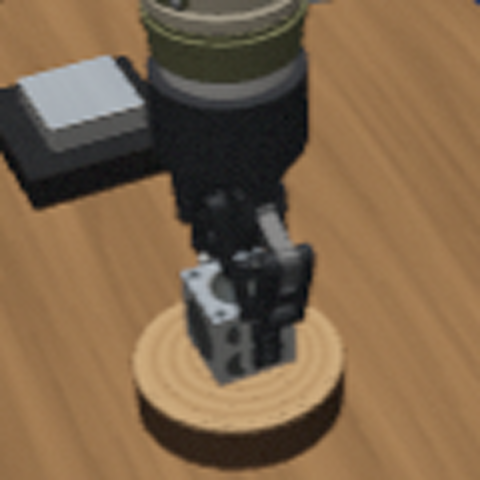

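The block is held upright over the round, its base in the crop at about (250,365). I'll correct x by 2.3 mm and lower it.

```bash
python3 -m crank '[[2.3,0,1,0,0,0,0.2],[0,0,1,0,0,0,0.2],[0,0,1,0,0,0,0.2],[0,0,0.5,0,0,0,0.2],[0,0,0.4,0,0,0,0.2],[0,0,0.4,0,0,0,0.2],[0,0,0,0,0,0,0.2],[0,0,0,0,0,0,0.2]]' 80
python3 plan.py 472.1 -105.6 209 183.4
```

```text
clock: 15.45
tcp_pos: [0.4719, -0.1061, 0.2094]
orientation: [0.0, -0.029, 1.0, -0.0]
wrist_force: [-1.0, 0.3, -3.3]
finger_gap: 0.0432
t 15.45 pos [ 471.9 -106.1  209.4] psi 183.3 gap 43.2 F [-1.   0.3 -3.3] q6 -0.44
shift now axes [-0.2  0.5  0.4] rotvec [-0.    0.01 -0.12]
shift in target axes [-0.2  0.5  0.4]
```

```bash
python3 -m crank '[[0,0.4,0.4,0,0,0,0.2],[0,0,0.3,0,0,0,0.2],[0,0,0,0,0,0,0.2],[0,0,0,0,0,0,0.2],[0,0,0,0,0,0,0.2],[0,0,0,0,0,0,0.2],[0,0,0,0,0,0,0.2],[0,0,0,0,0,0,0.2]]' 80
python3 plan.py 472.1 -105.6 209 183.4
```

```text
clock: 16.45
tcp_pos: [0.4719, -0.106, 0.2094]
orientation: [0.0, -0.029, 1.0, -0.0]
wrist_force: [-3.4, -1.8, 4.5]
finger_gap: 0.0432
t 16.45 pos [ 471.9 -106.   209.4] psi 183.3 gap 43.2 F [-3.4 -1.8  4.5] q6 -0.44
shift now axes [-0.3  0.3  0.4] rotvec [-0.05  0.02 -0.13]
shift in target axes [-0.3  0.3  0.4]
```

```bash
python3 -m crank '[[0,0,0,0,0,0,0.6],[0,0,0,0,0,0,0.7],[0,0,0,0,0,0,0.8],[0,0,-4,0,0,0,0.9],[0,0,-15,0,0,0,0.9],[0,0,-30,0,0,0,0.9],[0,0,-30,0,0,-5,0.7],[0,0,-10,0,0,-10,0.7]]' 60
python3 plan.py 665 -239.5 260 218
```

```text
clock: 17.45
tcp_pos: [0.4726, -0.106, 0.3008]
orientation: [0.002, -0.161, 0.987, -0.001]
wrist_force: [0.1, -0.4, -1.1]
finger_gap: 0.0598
t 17.45 pos [ 472.6 -106.   300.8] psi 198.6 gap 59.8 F [ 0.1 -0.4 -1.1] q6 -0.71
shift now axes [-139.7 -187.7   41.8] rotvec [ -0.2    0.17 -19.43]
shift in target axes [ -69.4 -223.6   40.8]
```

```bash
python3 -m crank '[[-14,-19,0,0,0,0,0.7],[-26,-35,0,0,0,0,0.7],[-28,-38,4,0,0,0,0.7],[-28,-38,8,0,0,0,0.7],[-24,-32,10,0,0,0,0.7],[-14,-18,10,0,0,0,0.7],[-5.7,-7.7,8,0,0,-9.4,0.7],[0,0,0,0,0,-10,0.7]]' 60
python3 plan.py 665 -239.5 176 218
python3 - <<'E'
from m import *
t=read_camera('top');s=read_camera('side'); cv2.imwrite('pics/b3t.png',t); cv2.imwrite('pics/b3s.png',s)
cv2.imwrite('pics/b3.png',np.hstack([cv2.resize(t[160:320,200:360],(400,400)),cv2.resize(s[160:300,200:340],(400,400))]))
E
```

```text
clock: 18.45
tcp_pos: [0.6638, -0.2407, 0.2573]
orientation: [-0.0, -0.325, 0.946, 0.0]
wrist_force: [-0.3, -0.9, 1.0]
finger_gap: 0.0602
t 18.45 pos [ 663.8 -240.7  257.3] psi 218.0 gap 60.2 F [-0.3 -0.9  1. ] q6 -1.12
shift now axes [-1.7  0.1 81.3] rotvec [ 0.04 -0.01 -0.02]
shift in target axes [-1.7  0.2 81.3]
```

View pics/b3.png

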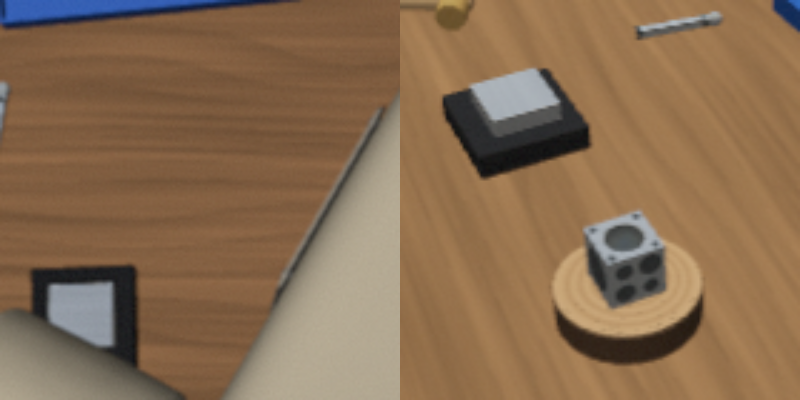

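In the right half, the bench block sits on the pad at (515,100) and the doming block stands on the round at (625,255) with the big hollow up. I'll measure both exactly later. Next is the descent on the punch.

```bash
python3 -m crank '[[-1.5,0,15,0,0,0,0.7],[0,0,20,0,0,0,0.7],[0,0,20,0,0,0,0.7],[0,0,14,0,0,0,0.7],[0,0,7,0,0,0,0.6],[0,0,3,0,0,0,0.5],[0,0,1.5,0,0,0,0.4],[0,0,0,0,0,0,0.4]]' 40
python3 plan.py 665 -239.5 176 218
python3 - <<'E'
from h import *
t=read_camera('top');s=read_camera('side')
cv2.imwrite('pics/c4.png',np.hstack([cv2.resize(t[160:260,340:440],(400,400)),cv2.resize(s[210:310,340:440],(400,400))]))
E
```

```text
clock: 19.55
tcp_pos: [0.6648, -0.2393, 0.1776]
orientation: [0.0, -0.323, 0.946, -0.0]
wrist_force: [-0.5, 0.3, -0.0]
finger_gap: 0.0342
t 19.55 pos [ 664.8 -239.3  177.6] psi 217.7 gap 34.2 F [-0.5  0.3 -0. ] q6 -1.12
shift now axes [-0.1 -0.3  1.6] rotvec [-0.05  0.03 -0.33]
shift in target axes [-0.1 -0.3  1.6]
```

View pics/c4.png

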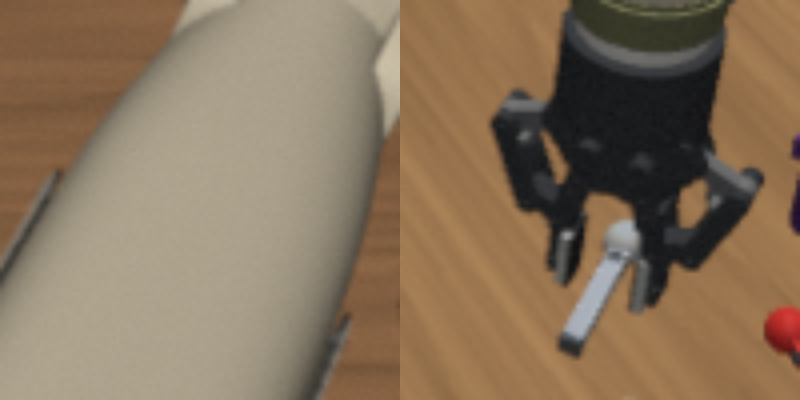

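The fingers straddle the shank, which runs from (570,340) to the ball at (622,237), with the red look-alike well clear at (785,330). I'll close and lift.

```bash
python3 -m crank '[[0,0,1.5,0,0,0,0.3],[0,0,0,0,0,0,0.2],[0,0,0,0,0,0,0.1],[0,0,0,0,0,0,0],[0,0,0,0,0,0,0],[0,0,0,0,0,0,0],[0,0,0,0,0,0,0],[0,0,0,0,0,0,0]]' 40
python3 plan.py 665 -239.5 176 218
python3 -m crank '[[0,0,-3,0,0,0,0],[0,0,-10,0,0,0,0],[0,0,-20,0,0,5,0],[0,0,-25,0,0,8,0],[0,0,-20,0,0,10,0],[0,0,-8,0,0,8,0],[0,0,0,0,0,4,0],[0,0,0,0,0,0,0]]' 40
python3 plan.py 466.4 17 230 183
python3 - <<'E'
from h import *
s=read_camera('side')
crop(s,330,170,450,290,4,'pics/c5.png')
E
```

```text
clock: 20.65
tcp_pos: [0.6646, -0.2393, 0.1757]
orientation: [0.0, -0.323, 0.946, -0.0]
wrist_force: [0.1, 0.4, 1.8]
finger_gap: 0.0097
t 20.65 pos [ 664.6 -239.3  175.7] psi 217.7 gap 9.7 F [0.1 0.4 1.8] q6 -1.12
shift now axes [-0.2 -0.4 -0.3] rotvec [-0.01  0.01 -0.32]
shift in target axes [-0.2 -0.4 -0.3]
clock: 21.65
tcp_pos: [0.6646, -0.2392, 0.2623]
orientation: [0.0, -0.024, 1.0, -0.0]
wrist_force: [0.9, -0.4, 0.0]
finger_gap: 0.0098
t 21.65 pos [ 664.6 -239.2  262.3] psi 182.7 gap 9.8 F [ 0.9 -0.4  0. ] q6 -0.51
shift now axes [185.8 265.4  32.1] rotvec [-0.01  0.04 -0.27]
shift in target axes [184.5 266.3  32.3]
```

View pics/c5.png

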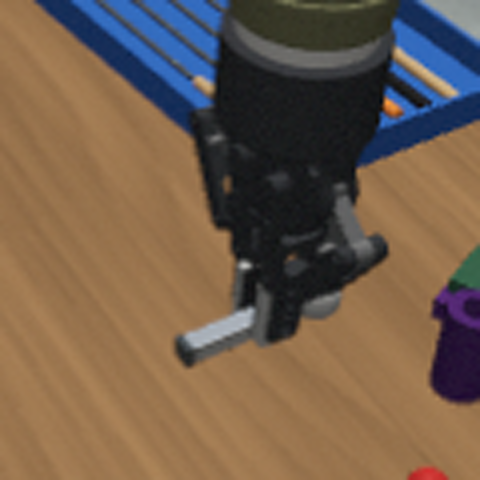

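The punch is held level, tail at (190,348) and ball at (320,305) in the crop. I'll carry it high to the midpoint.

```bash
python3 -m crank '[[14,20,-10,0,0,0,0],[24,35,-10,0,0,0,0],[28,40,0,0,0,0,0],[30,43,0,0,0,0,0],[30,43,0,0,0,0,0],[28,40,0,0,0,0,0],[20,28,0,0,0,0,0],[11.8,16.4,0,0,0,0,0]]' 40
python3 plan.py 466.4 17 200 183
python3 -m crank '[[0,0,10,0,0,-0.3,0],[0,0,18,0,0,0,0],[0,0,20,0,0,0,0],[0,0,20,0,0,0,0],[0,0,14,0,0,0,0],[0,0,8,0,0,0,0],[0,0,4,0,0,0,0],[0,0,0,0,0,0,0]]' 40
python3 plan.py 466.4 17 176 183
```

```text
clock: 22.7
tcp_pos: [0.4654, 0.0184, 0.2818]
orientation: [-0.0, -0.024, 1.0, 0.0]
wrist_force: [0.8, 0.4, -1.0]
finger_gap: 0.0101
t 22.7 pos [465.4  18.4 281.8] psi 182.8 gap 10.1 F [ 0.8  0.4 -1. ] q6 -0.18
shift now axes [-1.  -1.4 81.8] rotvec [ 0.   -0.01 -0.2 ]
shift in target axes [-1.  -1.4 81.8]
clock: 23.7
tcp_pos: [0.4668, 0.0171, 0.1877]
orientation: [0.0, -0.026, 1.0, -0.0]
wrist_force: [-0.4, 0.0, -1.5]
finger_gap: 0.0098
t 23.7 pos [466.8  17.1 187.7] psi 183.0 gap 9.8 F [-0.4  0.  -1.5] q6 -0.19
shift now axes [ 0.4 -0.1 11.7] rotvec [-0.    0.02 -0.02]
shift in target axes [ 0.4 -0.1 11.7]
```

```bash
python3 -m crank '[[0,0,5,0,0,0,0],[0,0,3,0,0,0,0],[0,0,2,0,0,0,0],[0,0,1,0,0,0,0],[0,0,0.4,0,0,0,0],[0,0,0.3,0,0,0,0],[0,0,0,0,0,0,0],[0,0,0,0,0,0,0]]' 40
python3 plan.py 466.4 17 175.7 183
python3 - <<'E'
from h import *
s=read_camera('side')
crop(s,200,150,320,270,4,'pics/c6.png')
E
```

```text
clock: 24.7
tcp_pos: [0.4666, 0.0172, 0.1759]
orientation: [0.0, -0.026, 1.0, 0.0]
wrist_force: [-0.7, 0.6, -0.9]
finger_gap: 0.0096
t 24.7 pos [466.6  17.2 175.9] psi 183.0 gap 9.6 F [-0.7  0.6 -0.9] q6 -0.19
shift now axes [ 0.2 -0.2  0.2] rotvec [ 0.    0.01 -0.02]
shift in target axes [ 0.2 -0.2  0.2]
```

View pics/c6.png

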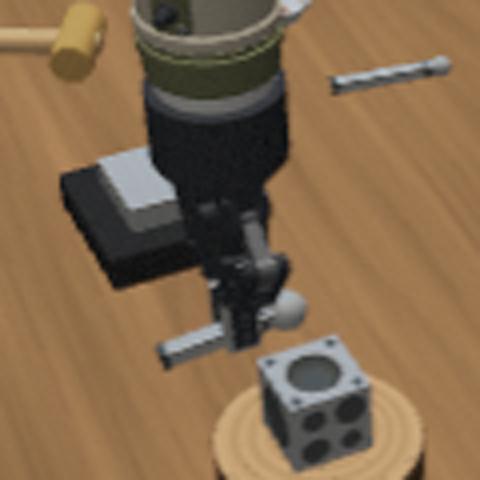

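The punch is just above the bench between pad and round, ball at (288,310) and tail at (165,355) in the crop. A touch lower, then release.

```bash
python3 -m crank '[[0,0,0.3,0,0,0,0],[0,0,0,0,0,0,0],[0,0,0.3,0,0,0,0],[0,0,0,0,0,0,0],[0,0,0.3,0,0,0,0],[0,0,0,0,0,0,0],[0,0,0,0,0,0,0],[0,0,0,0,0,0,0]]' 40
python3 plan.py 466.4 17 175.7 183
```

```text
clock: 25.75
tcp_pos: [0.4666, 0.0172, 0.1755]
orientation: [0.0, -0.026, 1.0, -0.0]
wrist_force: [-2.5, -0.4, 6.0]
finger_gap: 0.0098
t 25.75 pos [466.6  17.2 175.5] psi 183.0 gap 9.8 F [-2.5 -0.4  6. ] q6 -0.19
shift now axes [ 0.2 -0.2 -0.2] rotvec [-0.    0.03 -0.02]
shift in target axes [ 0.2 -0.2 -0.2]
```

```bash
python3 -m crank '[[0,0,-0.3,0,0,0,0.15],[0,0,0,0,0,0,0.25],[0,0,0,0,0,0,0.4],[0,0,0,0,0,0,0.4],[0,0,-8,0,0,0,0.4],[0,0,-20,0,0,0,0.4],[0,0,-35,0,0,0,0.5],[0,0,-40,0,0,5,0.5]]' 100
python3 plan.py 435.5 366.5 270 155
```

```text
clock: 26.75
tcp_pos: [0.4662, 0.0172, 0.2794]
orientation: [-0.0, 0.019, 1.0, 0.0]
wrist_force: [0.4, -0.1, 0.1]
finger_gap: 0.0427
t 26.75 pos [466.2  17.2 279.4] psi 177.9 gap 42.7 F [ 0.4 -0.1  0.1] q6 -0.1
shift now axes [ 43.7 347.9   9.5] rotvec [-0.   -0.05 22.86]
shift in target axes [175.4 303.6   9.4]
```

```bash
python3 -m crank '[[3,25,0,0,0,0,0.6],[5,42,0,0,0,0,0.6],[6,50,0,0,0,0,0.6],[7,55,0,0,0,0,0.6],[7,55,0,0,0,0,0.6],[7,55,4,0,0,0,0.6],[6,42,4,0,0,0,0.6],[2.7,24,1.5,0,0,0,0.6]]' 110
python3 -m crank '[[0,0,0,0,0,8,0.6],[0,0,5,0,0,8,0.6],[0,0,10,0,0,6.9,0.6],[0,0,18,0,0,0,0.6],[0,0,18,0,0,0,0.6],[0,0,10,0,0,0,0.6],[0,0,3,0,0,0,0.6],[0,0,0,0,0,0,0.6]]'
python3 plan.py 435.5 366.5 176 155
python3 - <<'E'
from h import *
t=read_camera('top');s=read_camera('side'); cv2.imwrite('pics/d1t.png',t); cv2.imwrite('pics/d1s.png',s)
cv2.imwrite('pics/d1.png',np.hstack([cv2.resize(t[180:320,230:370],(400,400)),cv2.resize(s[90:190,140:240],(400,400))]))
E
```

```text
clock: 27.75
tcp_pos: [0.4344, 0.3687, 0.269]
orientation: [0.0, 0.016, 1.0, 0.0]
wrist_force: [0.3, 1.1, 0.8]
finger_gap: 0.0511
clock: 28.75
tcp_pos: [0.4353, 0.3666, 0.2052]
orientation: [0.0, 0.216, 0.976, 0.0]
wrist_force: [-0.1, 0.5, 0.5]
finger_gap: 0.0514
t 28.75 pos [435.3 366.6 205.2] psi 155.1 gap 51.4 F [-0.1  0.5  0.5] q6 0.99
shift now axes [-0.2 -0.  29.2] rotvec [0.02 0.01 0.08]
shift in target axes [-0.2 -0.  29.2]
```

View pics/d1.png

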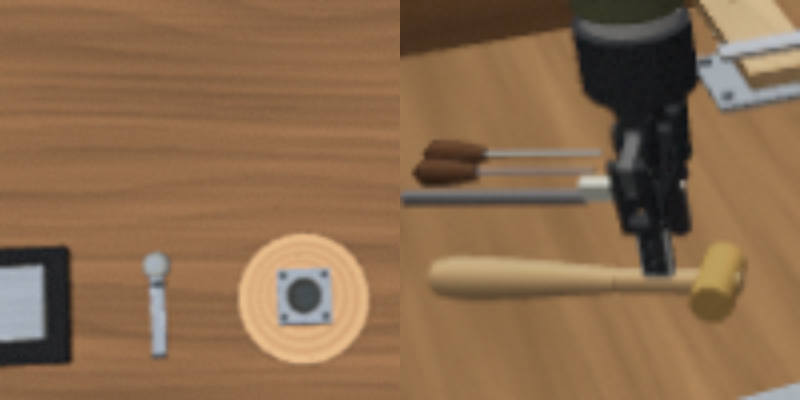

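The left half shows pad and block, the punch (ball at (155,265), tail at (158,350)) and the cube centred on the round at (303,297). In the right half the fingers sit over the handle just behind the head at (655,270). I'll measure the placements and descend.

```bash
python3 -m crank '[[0,0,10,0,0,0,0.6],[0,0,10,0,0,0,0.6],[0,0,6,0,0,0,0.6],[0,0,3,0,0,0,0.6],[0,0,0,0,0,0,0.5],[0,0,0,0,0,0,0.4],[0,0,0,0,0,0,0.3],[0,0,0,0,0,0,0.2]]' 110
python3 plan.py 435.5 366.5 176 155
cat > chk.py <<'E'
from m import *
import sys
t=cv2.imread(sys.argv[1]); s=cv2.imread(sys.argv[2])
def show(k,n,c,z):
    P,r,m=met(n,c,z); print(k,n,np.round(r[0],1),np.round(r[1],1),round(r[2],1),'m',m.round(1)); return P
for k,z,bt,ft,bs,fs in (('bench',.043,(215,255,258,318),TOPF(120),(215,170,270,215),TOPF(150)),('dome',.074,(315,265,357,305),TOPF(120),(250,225,310,275),TOPF(140))):
    try: ct=cont(t,bt,ft,25); show(k,'top',ct,z)
    except Exception as e: print(k,e); ct=None
    cs=cont(s,bs,fs,25); show(k,'side',cs,z)
    if ct is not None: print(tri(cen(ct),cen(cs)))
b=(275,255,298,312); c=cont(t,b,lambda h:(h[...,1]<75)&(h[...,2]>75),9); P=show('punch','top',c,.010)
for x in range(425,515,8):
    m=abs(P[:,0]-x)<2
    if m.any(): print('  ',x,((P[m,1].min()+P[m,1].max())/2).round(1),(P[m,1].max()-P[m,1].min()).round(1))
ct=cont(t,(205,255,265,320),DK,0) ; show('pad','top',ct,.025)
ct=cont(t,(305,255,370,315),PALE,61); show('round','top',ct,.03)
E
python3 chk.py pics/d1t.png pics/d1s.png
```

```text
clock: 29.85
tcp_pos: [0.435, 0.3663, 0.176]
orientation: [0.0, 0.216, 0.976, -0.0]
wrist_force: [-0.2, -0.9, 1.5]
finger_gap: 0.0172
t 29.85 pos [435.  366.3 176. ] psi 155.1 gap 17.2 F [-0.2 -0.9  1.5] q6 0.99
shift now axes [-0.4  0.4  0. ] rotvec [-0.03  0.01  0.07]
shift in target axes [-0.4  0.4  0. ]
bench top [462.2 140.2] [61.1 61.2] 3.0 m [462.3 140. ]
bench side [460.3 140.3] [60.4 61.1] 3.5 m [460.9 140.6]
[[0.4614 0.1402 0.0426 0.0015]]
dome top [ 471.  -105.8] [46.4 46.1] 3.1 m [ 471.  -105.8]
dome side [ 470.1 -105.9] [47.  47.2] 3.5 m [ 470.7 -104.9]
[[ 4.706e-01 -1.057e-01  7.430e-02  4.000e-04]]
punch top [466.   15.6] [90.2 23.8] 7.8 m [469.1  18.1]
   425 15.5 13.3
   433 15.5 14.0
   441 15.8 14.4
   449 16.4 14.4
   457 17.2 15.6
   465 17.9 14.7
   473 18.6 15.0
   481 19.0 14.6
   489 20.3 18.3
   497 20.2 23.8
   505 20.2 22.3
   513 18.9 0.9
pad top [460.7 139.7] [97.  99.2] 3.4 m [460.6 139.7]
round top [ 472.6 -105.6] [110.3 111. ] 2.4 m [ 472.  -105.8]
```

Everything placed so far is within about 1.5 mm: bench block at (461.4,140.2) against pad (460.7,139.6), cube at (470.8,-105.8) against round (472.1,-105.7). The punch is at about (466,18), yaw about 3.5°. The hammer is gripped, so I'll lift it.

```bash
python3 -m crank '[[0,0,0,0,0,0,0],[0,0,0,0,0,0,0],[0,0,0,0,0,0,0],[0,0,-4,0,0,0,0],[0,0,-12,0,0,0,0],[0,0,-20,0,0,0,0],[0,0,-25,0,0,0,0],[0,0,-25,0,0,0,0]]' 110
python3 - <<'E'
from h import *
s=read_camera('side')
crop(s,110,70,260,190,4,'pics/d2.png')
E
python3 plan.py 446.6 -232.1 290 183
```

```text
clock: 30.85
tcp_pos: [0.435, 0.3665, 0.2629]
orientation: [-0.0, 0.216, 0.976, 0.0]
wrist_force: [1.0, 0.2, -3.7]
finger_gap: 0.0135
t 30.9 pos [436.  367.2 266.5] psi 155.1 gap 13.6 F [ 0.7  0.  -0.6] q6 0.99
shift now axes [-262.1 -539.   -25.2] rotvec [  0.22   0.21 -27.91]
shift in target axes [  20.8 -599.   -23.5]
```

View pics/d2.png

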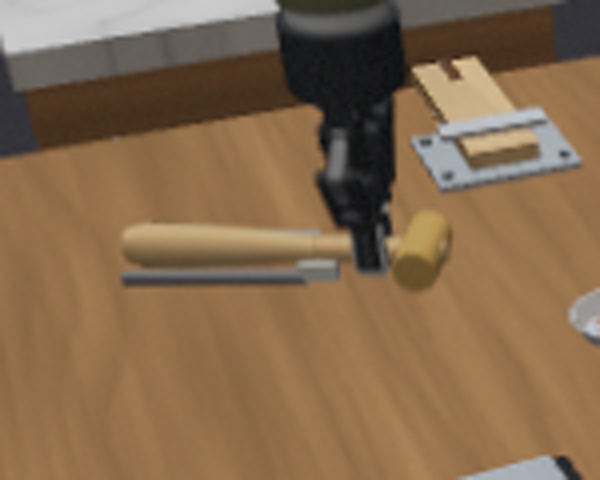

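```bash
python3 -m crank '[[0,0,0,0,0,0,0],[0,0,-15,0,0,-4,0],[0,0,-15,0,0,-8,0],[0,0,0,0,0,-8,0],[0,0,0,0,0,-8,0],[0,0,0,0,0,0,0],[0,0,0,0,0,0,0],[0,0,0,0,0,0,0]]' 110
python3 - <<'E'
from h import *
t=read_camera('top');s=read_camera('side')
cv2.imwrite('pics/d3.png',np.hstack([cv2.resize(t[230:380,80:230],(400,400)),cv2.resize(s[50:170,120:240],(400,400))]))
E
python3 plan.py 446.6 -232.1 290 183
```

```text
clock: 31.9
tcp_pos: [0.4351, 0.3664, 0.2914]
orientation: [-0.0, -0.026, 1.0, -0.0]
wrist_force: [-0.7, -0.2, -3.2]
finger_gap: 0.0132
t 32.0 pos [435.1 366.5 291.7] psi 183.0 gap 13.0 F [-0.5 -0.5 -3.8] q6 0.51
shift now axes [  20.3 -598.4    1.7] rotvec [-0.   -0.01  0.04]
shift in target axes [  19.9 -598.4    1.7]
```

View pics/d3.png

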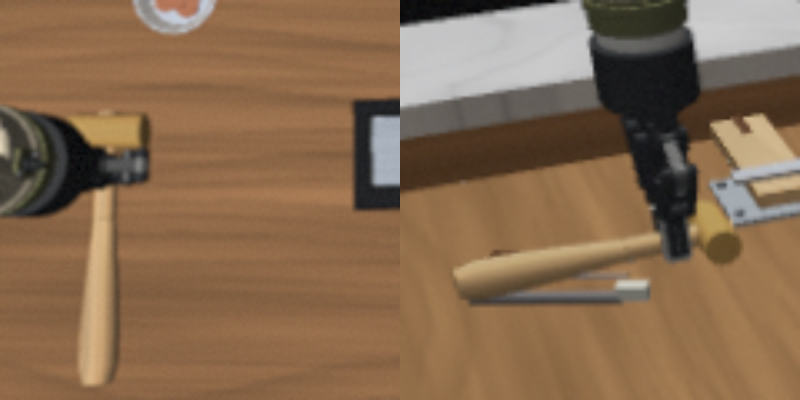

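The hammer is held level and now points square to the row: head at (110,130) in the left half, handle toward the robot. I'll carry it over everything to the right side.

```bash
python3 -m crank '[[0,-15,0,0,0,0,0],[1,-30,0,0,0,0,0],[2,-45,0,0,0,0,0],[2,-50,0,0,0,0,0],[2,-50,0,0,0,0,0],[2,-50,0,0,0,0,0],[2,-50,0,0,0,0,0],[2,-50,0,0,0,0,0]]' 90
python3 -m crank '[[2,-50,0,0,0,0,0],[2,-50,0,0,0,0,0],[2,-50,0,0,0,0,0],[1,-45,0,0,0,0,0],[1,-35,0,0,0,0,0],[1.3,-20,0,0,0,0,0],[0,-8,0,0,0,0,0],[0,0,0,0,0,0,0]]'
python3 plan.py 446.6 -232.1 200 183
python3 - <<'E'
from h import *
t=read_camera('top');s=read_camera('side'); cv2.imwrite('pics/d4t.png',t); cv2.imwrite('pics/d4s.png',s)
cv2.imwrite('pics/d4.png',np.hstack([cv2.resize(t[200:380,280:460],(400,400)),cv2.resize(s[130:380,220:470],(400,400))]))
E
```

```text
clock: 33.0
tcp_pos: [0.4397, 0.0241, 0.2921]
orientation: [0.0, -0.027, 1.0, -0.0]
wrist_force: [0.3, -0.2, -3.6]
finger_gap: 0.0133
clock: 34.0
tcp_pos: [0.4448, -0.2315, 0.2917]
orientation: [-0.0, -0.027, 1.0, 0.0]
wrist_force: [0.3, 1.2, -3.9]
finger_gap: 0.0133
t 34.0 pos [ 444.8 -231.5  291.7] psi 183.1 gap 13.3 F [ 0.3  1.2 -3.9] q6 -0.69
shift now axes [-1.8 -0.8 91.7] rotvec [ 0.04 -0.02  0.08]
shift in target axes [-1.8 -0.7 91.7]
```

View pics/d4.png

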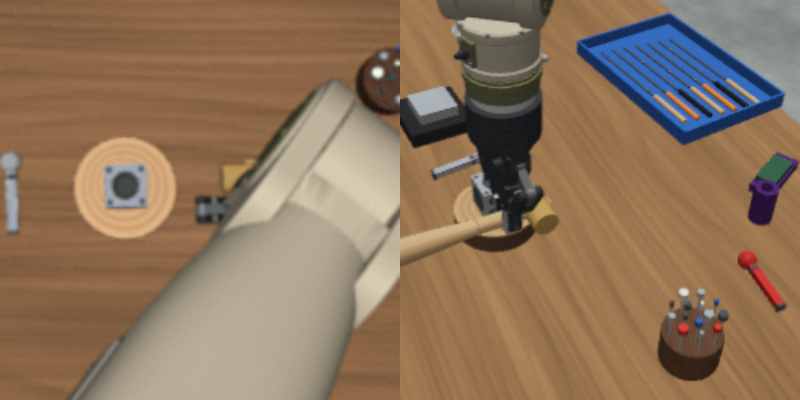

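The hammer is beyond the round on the right side, and the bur stand is clear (its centre at (690,340) in the side half). I'll lower it.

```bash
python3 -m crank '[[-1.8,-0.8,8,0,0,0,0],[0,0,15,0,0,0,0],[0,0,20,0,0,0,0],[0,0,20,0,0,0,0],[0,0,15,0,0,0,0],[0,0,10,0,0,0,0],[0,0,4,0,0,0,0],[0,0,0,0,0,0,0]]' 90
python3 plan.py 446.6 -232.1 176 183
python3 - <<'E'
from h import *
t=read_camera('top');s=read_camera('side'); cv2.imwrite('pics/d5t.png',t); cv2.imwrite('pics/d5s.png',s)
cv2.imwrite('pics/d5.png',np.hstack([cv2.resize(t[200:380,280:460],(400,400)),cv2.resize(s[170:370,200:400],(400,400))]))
E
```

```text
clock: 35.1
tcp_pos: [0.447, -0.2326, 0.1998]
orientation: [0.0, -0.027, 1.0, -0.0]
wrist_force: [0.2, -0.6, -3.3]
finger_gap: 0.0131
t 35.1 pos [ 447.  -232.6  199.8] psi 183.1 gap 13.1 F [ 0.2 -0.6 -3.3] q6 -0.69
shift now axes [ 0.3  0.5 23.8] rotvec [-0.    0.01  0.08]
shift in target axes [ 0.3  0.5 23.8]
```

View pics/d5.png

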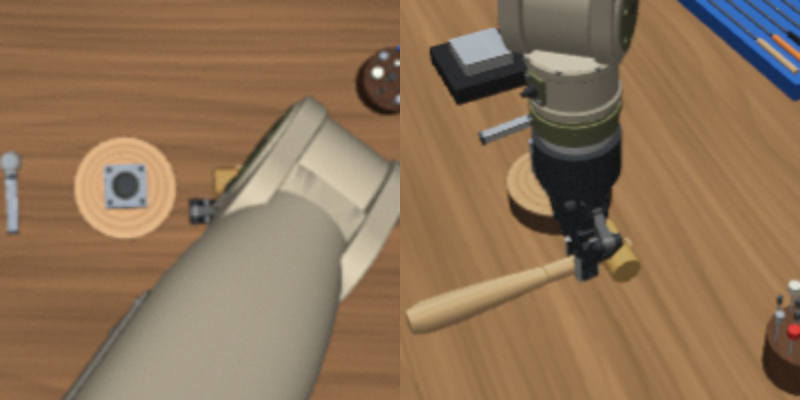

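The hammer hangs level just above the bench, its head in the side half at (620,262). I'll lower to contact.

```bash
python3 -m crank '[[0,0.4,5,0,0,0,0],[0,0,6,0,0,0,0],[0,0,5,0,0,0,0],[0,0,3,0,0,0,0],[0,0,1.5,0,0,0,0],[0,0,1,0,0,0,0],[0,0,0,0,0,0,0],[0,0,0,0,0,0,0]]' 90
python3 plan.py 446.6 -232.1 176 183
```

```text
clock: 36.2
tcp_pos: [0.4469, -0.2322, 0.1784]
orientation: [0.0, -0.027, 1.0, -0.0]
wrist_force: [0.2, 0.3, -3.6]
finger_gap: 0.0133
t 36.2 pos [ 446.9 -232.2  178.4] psi 183.1 gap 13.3 F [ 0.2  0.3 -3.6] q6 -0.69
shift now axes [0.3 0.1 2.4] rotvec [-0.01  0.01  0.08]
shift in target axes [0.3 0.1 2.4]
```

```bash
python3 -m crank '[[0,0,0.5,0,0,0,0],[0,0,0,0,0,0,0],[0,0,0.4,0,0,0,0],[0,0,0,0,0,0,0],[0,0,0.4,0,0,0,0],[0,0,0,0,0,0,0],[0,0,0,0,0,0,0],[0,0,0,0,0,0,0]]' 90
python3 plan.py 446.6 -232.1 176 183
```

```text
clock: 37.2
tcp_pos: [0.4468, -0.2321, 0.177]
orientation: [0.0, -0.027, 1.0, 0.0]
wrist_force: [0.7, -1.5, -4.4]
finger_gap: 0.0135
t 37.2 pos [ 446.8 -232.1  177. ] psi 183.1 gap 13.5 F [ 0.7 -1.5 -4.4] q6 -0.69
shift now axes [0.2 0.  1. ] rotvec [0.01 0.   0.08]
shift in target axes [0.2 0.  1. ]
```

```bash
python3 -m crank '[[0,0,0.4,0,0,0,0],[0,0,0,0,0,0,0],[0,0,0.3,0,0,0,0],[0,0,0,0,0,0,0],[0,0,0.3,0,0,0,0],[0,0,0,0,0,0,0],[0,0,0,0,0,0,0],[0,0,0,0,0,0,0]]' 90
python3 plan.py 446.6 -232.1 176 183
```

```text
clock: 38.2
tcp_pos: [0.4468, -0.2321, 0.1764]
orientation: [0.0, -0.027, 1.0, -0.0]
wrist_force: [-3.1, 0.9, 5.8]
finger_gap: 0.0133
t 38.2 pos [ 446.8 -232.1  176.4] psi 183.1 gap 13.3 F [-3.1  0.9  5.8] q6 -0.69
shift now axes [0.2 0.  0.4] rotvec [-0.01  0.01  0.08]
shift in target axes [0.2 0.  0.4]
```

```bash
python3 -m crank '[[0,0,-0.3,0,0,0,0.2],[0,0,0,0,0,0,0.3],[0,0,0,0,0,0,0.5],[0,0,0,0,0,0,0.6],[0,0,0,0,0,0,0.6],[0,0,-8,0,0,0,0.6],[0,0,-20,0,0,0,0.6],[0,0,-30,0,0,0,0.6]]' 40
python3 -m crank '[[0,0,-35,0,0,0,0.6],[0,0,-35,0,0,0,0.6],[0,10,-25,0,0,0,0.6],[15,25,-10,0,0,0,0.6],[15,40,0,0,0,0,0.6],[15,40,0,0,0,0,0.6],[15,40,0,0,0,0,0.6],[15,40,0,0,0,0,0.6]]'
python3 -m crank '[[5,50,0,0,0,0,0.6],[5,50,0,0,0,0,0.6],[0,50,0,0,0,0,0.6],[0,50,0,0,0,0,0.6],[0,50,0,0,0,0,0.6],[0,50,0,0,0,0,0.6],[0,30,0,0,0,0,0.6],[0,15,0,0,0,0,0.6]]'
python3 - <<'E'
from h import *
t=read_camera('top');s=read_camera('side'); cv2.imwrite('pics/e1t.png',t); cv2.imwrite('pics/e1s.png',s)
E
python3 chk.py pics/e1t.png pics/e1s.png
```

```text
clock: 39.2
tcp_pos: [0.4465, -0.2318, 0.2346]
orientation: [-0.001, -0.027, 1.0, 0.001]
wrist_force: [0.5, -0.0, -0.2]
finger_gap: 0.051
clock: 40.2
tcp_pos: [0.3607, -0.0403, 0.3399]
orientation: [0.001, -0.027, 1.0, -0.0]
wrist_force: [1.2, 1.1, -0.1]
finger_gap: 0.0511
clock: 41.2
tcp_pos: [0.3326, 0.3038, 0.3397]
orientation: [0.0, -0.028, 1.0, 0.0]
wrist_force: [-0.9, -0.1, -0.2]
finger_gap: 0.0513
bench top [462.2 140.3] [61.4 61. ] 3.3 m [462.3 140. ]
bench side [460.3 140.3] [60.4 61. ] 3.5 m [460.9 140.6]
[[0.4615 0.1402 0.0426 0.0015]]
dome top [ 471.  -105.8] [46.3 46. ] 3.0 m [ 471.  -105.8]
dome side [ 470.1 -105.7] [46.8 46.8] 3.5 m [ 470.8 -104.8]
[[ 4.707e-01 -1.057e-01  7.430e-02  4.000e-04]]
punch top [465.7  19.2] [90.5 23.8] 1.7 m [469.1  18.1]
   425 15.4 13.0
   433 15.6 13.7
   441 16.0 14.7
   449 16.4 14.4
   457 17.2 15.6
   465 17.9 14.7
   473 18.6 15.0
   481 19.0 14.6
   489 20.4 18.0
   497 20.2 23.8
   505 20.2 22.3
   513 18.9 0.9
pad top [460.7 139.5] [97.1 99.5] 3.5 m [460.6 139.7]
round top [ 472.7 -105.7] [110.6 111.1] 3.3 m [ 471.7 -106.1]
```

View pics/e1t.png

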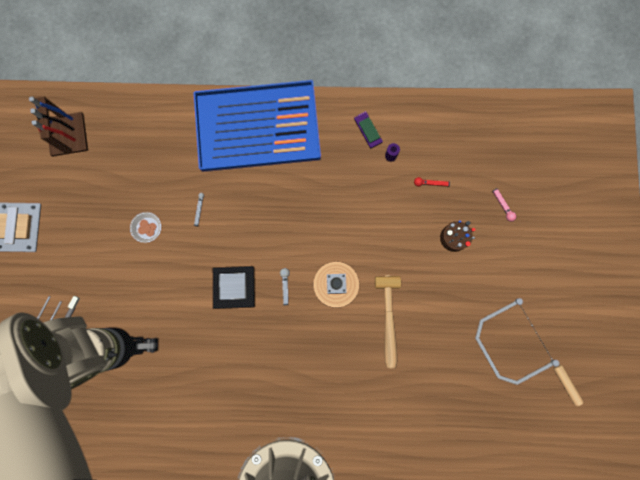

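View pics/e1s.png

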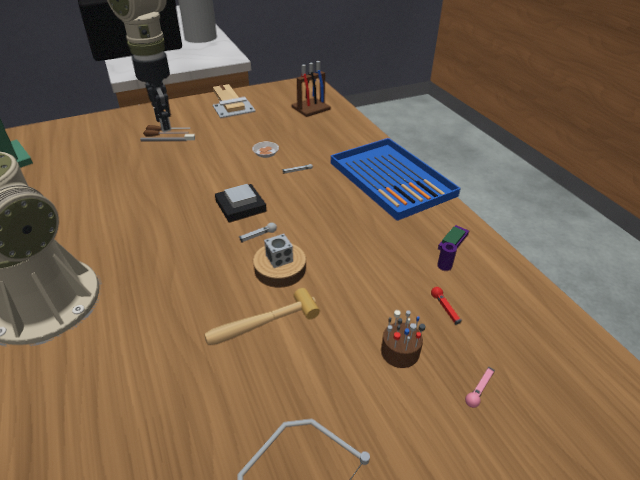

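The top view shows the row as asked: block on pad at (233,287), punch at (285,287) with its ball away, cube on round at (336,284), hammer head at (388,282) with the handle toward the robot. The bystanders haven't moved. Next I'll measure the hammer.

```bash
python3 - <<'E'
from m import *
t=cv2.imread('pics/e1t.png'); s=cv2.imread('pics/e1s.png')
HN=lambda h:(h[...,1]<113)&(h[...,2]>150)&(h[...,0]>13)
HD=lambda h:(h[...,1]>113)&(h[...,0]>=17)
c=cont(t,(370,270,408,291),HD,9); P,r,ce=met('top',c,.015); print('head',np.round(r[0],1),np.round(r[1],1),r[2],ce.round(1))
c2=cont(s,(290,285,325,322),HD,9); print('tri',tri(cen(c),cen(c2)),met('side',c2,.015)[2])
ch=cont(t,(375,290,405,375),HN,9); P,r,_=met('top',ch,.015); print('handle',np.round(r[0],1),np.round(r[1],1),r[2])
X=[];Y=[]
for x in range(285,455,12):
    m=abs(P[:,0]-x)<3
    if m.any(): X.append(x);Y.append((P[m,1].min()+P[m,1].max())/2)
print('axis yaw',np.degrees(np.arctan(np.polyfit(X,Y,1)[0])),np.round(Y,1))
a=np.radians(2.7); d=ce-np.array([472.1,-105.7]); print('along row (right)',d@[np.sin(a),-np.cos(a)],'x off',d@[np.cos(a),np.sin(a)])
t0=cv2.imread('pics/top0.png')
for n,b in(('small',(188,185,210,230)),('dish',(125,208,168,248)),('bur',(436,216,480,255))):
    print(n,np.abs(t0[b[1]:b[3],b[0]:b[2]].astype(int)-t[b[1]:b[3],b[0]:b[2]]).mean())
crop(t,365,262,412,375,5,'pics/e2.png')
E
python3 plan.py 446.6 -232.1 176 183
```

```text
head [ 480.5 -231.2] [29.6 63.3] 2.3462581634521484 [ 480.6 -231. ]
tri [[ 0.4801 -0.2308  0.0157  0.0009]] [ 479.95850556 -228.69357081]
handle [ 370.4 -233.6] [183.4  26.3] 3.3850350379943848
axis yaw 2.348852637554355 [-238.2 -237.8 -237.2 -236.7 -236.1 -236.  -235.3 -234.9 -234.4 -234.
 -233.9 -232.6 -232.  -231.7 -231.4]
along row (right) 125.58419468268457 x off 2.5550433267988364
small 1.6232323232323231
dish 1.5691860465116279
bur 1.7804972804972805
t 41.3 pos [332.8 303.2 339.5] psi 183.2 gap 51.0 F [-1.5 -0.  -0.6] q6 0.5
shift now axes [ -83.9 -540.8  163.5] rotvec [0.01 0.02 0.18]
shift in target axes [ -85.6 -540.6  163.5]
```

View pics/e2.png

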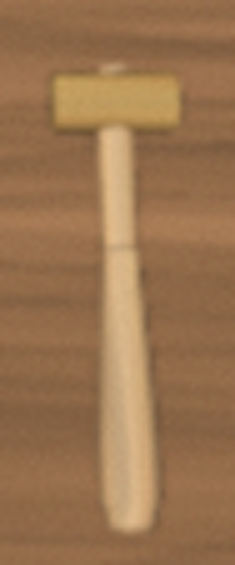

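The crop shows the head centred on the handle at (117,103), lying square. It is 40.6 mm clear, 2.5 mm off level and about 0.3° off the row, so there's nothing to mend. The arm is clear, so I'll hand in.

```bash
python3 -c "
from workcell import *
print(hand_in())"
```

```text
the job is handed in; nothing more can be done
None
```

I set the bench up as asked and in the order asked, and handed the job in at about 41 s. The arm was clear of everything.

| Item | Last check |
|---|---|
| Bench block | about 1 mm from the middle of the pad, square with it to within about 0.4° |
| Doming block | about 1.5 mm from the middle of the round, big hollow up, squared to the row |
| Larger punch | origin about 1 mm from midway, ball away from the robot, within about 1° of the row |
| Hammer | right of the round, about 40.6 mm clear, head about 2.5 mm off level with the round's middle, within about 0.5° of square |

The smaller punch, the dish and the bur stand showed no change between the first and last pictures. Each piece was lowered to contact before release, and the wrist force stayed around 6 N at each check.

**Disagreements:**
- The two cameras differed by 1–2 mm on the same points, and by about 2.5 mm sideways on the hammer head, so the figures above are good to about that.
- The row measured 2.7° and the pad 3.4°, so I set the tools at 3° in between.
- The gripper read about 13 mm on the 17 mm hammer handle. I put this down to soft pads; the hammer did not slip.

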